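# Square up the swing fence and lock it

### The job

Set the loose corner square down flat on the jig's plate and press it home into the corner, one leg flush along the rail and the other flush along the swing fence, so that it pushes the fence out to a true right angle. Leave the square there and then lock the fence by turning the black clamp knob clockwise (seen from above) until it comes up against its end stop. Leave the other things on the bench where they are.

Things in the scene. Friction and masses are not known exactly. Their poses are not given: they have to be found in the camera images.
- jig: The jig, fixed to the bench: a dark steel plate 220 x 240 x 12 mm lying flat, with a fixed rail and a swinging fence on it, steel bars 35 mm high and 16 mm thick that meet at a corner, and a black clamp knob. Origin near the plate's middle, on the bench; axes as for the corner point, which lies at x +70, y -30, z +12 mm.
- jig_corner (a point): Inside corner where the rail's face meets the fence's face when the fence is square, on the plate's top. z up; the rail's face is the plane x = 0 and runs 145 mm along +y (rail beyond, at +x). The squared fence's face is y = 0 and runs along -x. Free space: -x and +y; the fence leans into it at the start.
- fence (a joint): Fence angle (rad) about an upright pivot 12 mm to -x and 8 mm to -y of the corner point. 0 = square to the rail; positive = free end leans into the corner space; limits -0.12, 0.35; starts at 0.12 to 0.28. Stiff (0.2 N m), stays where it is pushed; 2 to 3 N near its free end moves it. Once the square is fully home the force rises sharply.
- fence_end (a point): Point on the fence's inner face at its free end, half-way up, 130 mm from the pivot.
- square_grip (a point): Centre of the grip block of the loose corner square, 43 mm over the square's underside. The black block stands on the L's diagonal: 18 mm thick along the line to the outer corner, 50 mm long across it, top 60 mm over the underside; grip it from above across the 18 mm. z up; the outer corner lies at x +35, y -35 mm.
- square_corner (a point): Outer corner of the square, at its underside. The square is an aluminium L, about 0.35 kg, legs 100 mm long outside, 20 mm wide, 22 mm high, with an 8 mm gusset between. The legs run from here along -x and +y: the one along +y goes against the rail, the one along -x against the fence. When home, this point and its axes coincide with the jig's corner point.
- knob_grip (a point): On the upright axis of the clamp knob, half-way up its grip, 52 mm over the bench. The knob is round, fluted, black, 38 mm across, 24 mm high, top 65 mm over the bench; it stands on the plate outside the fence, 80 mm to -x and 68 mm to -y of the corner point, with 25 mm or more free all round.
- knob (a joint): Angle of the clamp knob (rad), growing as it is turned clockwise seen from above; 0 = slack, 5.0 = hard end stop. It starts at 1.2 to 2.6. It turns with a steady drag of 0.06 N m and stays where it is left; at the stop the moment rises sharply.
- check_weight: Small pale turned weight, 26 mm wide, 44 mm high, stands on the bench; leave alone.
- tape_roll: Roll of tape lying flat, 98 mm across, 18 mm high; leave alone.
- screwdriver_1: Screwdriver lying on the bench, 197 mm long; leave alone.
- caliper: Caliper lying behind the jig, 227 mm long; leave alone.
- motor_15: Small cylindrical motor lying on the bench, 79 x 38 mm; leave alone.
- parts_cup: Small open metal cup, 70 mm wide, 46 mm high; leave alone.
- side_cutters: Side cutters lying on the bench, 129 mm long; leave alone.
- bearing_ring: Bearing ring lying flat, 30 mm across, 8 mm high; leave alone.

How it is judged:
By the outcome, as a careful person would: the job done as asked, in the order asked, and still so for the second after the job is handed in, with the robot touching nothing.
It also fails if it takes over 72 s, if anything falls off the work surface, if the arm or the gripper's body presses on something with over 40 N, if the wrist force passes 120 N, or if a joint passes its speed limit or range.

### The arm

A 7-joint arm with a two-finger parallel gripper is mounted at the origin on a cart in front of the work surface, level with it; the furniture and walls round the work are solid. World frame = base frame: x ahead of the robot, y to its left, z up, the work surface at z = 0. Lengths are in mm, angles in degrees, forces in N, time in s.
With the tool pointing down it reaches from about 425 to 800 mm from the base axis. Payload 8.3 kg.
Tool frame: the origin (TCP) lies midway between the tips of the shut fingers; the grasp point (between the pads) lies 19 mm behind it; y points along the fingers, z is the direction in which the jaws open and shut, and the axes are right-handed (so a half turn about y gives the same grasp; the last joint's range is limited). The gripper opens to 85 mm and grips with 20 to 120 N. Pads are 22 mm wide; open, the fingers measure 114 mm over their backs; the gripper's body (76 mm by 85 mm) begins 54 mm behind the grasp point. The pads swing forward as they close: fully open they stand 13 mm farther back than shut.
Start: joints at [-3.604, 21.967, 0.94, 78.501, -0.361, 79.538, -2.664], TCP at [624.981, 0.048, 205.779] pointing down, gripper open.
Joint ranges: [-169.22, 169.22], [-14.56, 117.87], [-87.37, 89.26], [10.42, 133.3], [-82.24, 262.24], [0.94, 117.77], [-172.7, 172.7]. Speed limits (degrees/s): [136.94, 136.94, 172.46, 172.46, 180, 180, 180].

### API

Orientations are given as a 3x3 rotation matrix whose columns are the frame's x, y, z axes.
In Python, from bench import ctrl gives the robot as it stands. The module is installed in compiled form; this text tells all that it offers.
- The arm moves only by the shell command python3 -m handwheel 'ROWS' [OPENING]. ROWS is JSON, a list of rows, each an object of numbers: "x", "y", "z": the shift along the world's x, y, z in mm; "rx", "ry", "rz": the turn, a rotation vector about the world's x, y, z in rad. A call has exactly 8 rows; each row shifts and turns the commanded pose from where the row before left it; what a row does not reach is not made up. A row lasts 1/10 s, in which the tool goes at most 50 mm and 8.59 degrees, less where a joint would pass 70% of its speed; a pose out of reach is approached as far as the arm can. A call is refused whole if a number of a shift passes 50 or a number of a turn 0.15, either way. A call with a gripper value outside its range is refused whole. OPENING is the closure, from -1 (fully open) to 1 (shut), set as the call begins (- or left out, the last holds). The fingers move at their own pace and stop on an object; the grip force is fixed at half the most. Time passes only in rows, so rows that do not move let the fingers close, or fill a call up. It gives the time, the measured TCP pose, the force and the opening at its end, in the units of the state.
- ctrl.observe(): the state, without advancing time (a new reading comes with each control period).
- ctrl.grab_frame(name): name is "scene" or "side" or "wrist"; returns a dict with "frame" (480x640x3 uint8, red, green, blue), "mtx" (3x3 intrinsics, pixels), "k1" (the pictures are not rectified: a ray, as slopes to the right and down, at radius r is drawn at 1 + k1 r^2 times it, then the intrinsics apply), "pose" (4x4, takes a point from camera to world coordinates). Camera axes: x right, y down, z forward; pixel columns grow to the right and rows downward; lengths in mm; the calibration is good to about 2 mm. A picture is of the moment at which its call begins. There is no depth.
- ctrl.sign_off(): hands the job in, once; it reports no verdict.
The state is a dict: "time": time; "qpos": joint angles; "dq": joint speeds; "effort": joint torques, N m; "eef_pos": TCP position; "tool_rot": TCP orientation; "wrist_force": force on the tool from outside, world axes, zero at the start; "wrist_torque": the same for the moment, N m; "grip_width": finger opening in mm.
Only numpy, scipy, OpenCV 4.12 (cv2) and the standard library are available. Lean on these libraries where they do the work, as an engineer would, in place of code of your own. Each camera call takes 0.05 s, during which the arm holds its last target.

## Working session

There is one attempt and no reset: what is moved stays moved. The work goes in short steps, Python scripts to look and compute and a shell command to move; the robot and the scene stay as the last step left them, time stands still between calls to the robot, and variables do not carry over. Pictures are saved under pics/ and viewed, and the job is handed in when it is done.

```bash
mkdir -p pics; cat > h.py <<'E'
from bench import ctrl
import numpy as np, cv2
def snap(n,f):
    d=ctrl.grab_frame(n); cv2.imwrite('pics/'+f+'.png',d['frame'][:,:,::-1]); np.savez('pics/'+f+'.npz',**{k:np.array(v) for k,v in d.items()}); return d
def load(f): return np.load('pics/'+f+'.npz')
def ray(d,u,v):
    K=d['mtx'];k1=float(d['k1']);x=np.array([(u-K[0,2])/K[0,0],(v-K[1,2])/K[1,1]])
    p=x.copy()
    for _ in range(50): p=x/(1+k1*(p@p))
    T=d['pose'];return T[:3,3],T[:3,:3]@np.array([p[0],p[1],1])
def atz(d,u,v,z):
    o,r=ray(d,u,v);return o+r*(z-o[2])/r[2]
def proj(d,P):
    T=d['pose'];c=T[:3,:3].T@(np.array(P,float)-T[:3,3]);p=c[:2]/c[2];p=p*(1+float(d['k1'])*(p@p))
    K=d['mtx'];return np.array([K[0,0]*p[0]+K[0,2],K[1,1]*p[1]+K[1,2]])
def st():
    s=ctrl.observe()
    for k in ['time','eef_pos','wrist_force','wrist_torque','grip_width']: print(k,np.round(s[k],2))
    print(np.round(s['tool_rot'],3)); return s
E
python3 - <<'E'
from h import *
for n in ['scene','side','wrist']:
    d=snap(n,n+'0'); print(n,d['mtx'],d['k1'],np.round(d['pose'],3))
s=st(); print(s['qpos'])
E
```

```text
scene [[544.83987685   0.         324.0018549 ]
 [  0.         544.83987685 240.70920451]
 [  0.           0.           1.        ]] -0.016001480071405807 [[-6.38000e-01 -4.25000e-01  6.42000e-01 -2.80201e+02]
 [-7.70000e-01  3.36000e-01 -5.43000e-01  7.67066e+02]
 [ 1.50000e-02 -8.40000e-01 -5.42000e-01  7.65297e+02]
 [ 0.00000e+00  0.00000e+00  0.00000e+00  1.00000e+00]]
side [[540.15097582   0.         330.66282824]
 [  0.         540.15097582 247.45877801]
 [  0.           0.           1.        ]] -0.04247519208278108 [[ 9.490000e-01 -1.810000e-01  2.590000e-01  1.815740e+02]
 [-3.150000e-01 -4.990000e-01  8.070000e-01 -1.065037e+03]
 [-1.700000e-02 -8.470000e-01 -5.310000e-01  8.151500e+02]
 [ 0.000000e+00  0.000000e+00  0.000000e+00  1.000000e+00]]
wrist [[414.92103292   0.         317.40970385]
 [  0.         414.92103292 234.25284579]
 [  0.           0.           1.        ]] -0.04503218396081001 [[ 1.00000e+00 -0.00000e+00 -2.00000e-03  6.25840e+02]
 [-1.00000e-03 -9.55000e-01 -2.95000e-01  7.55100e+01]
 [-1.00000e-03  2.95000e-01 -9.55000e-01  3.72724e+02]
 [ 0.00000e+00  0.00000e+00  0.00000e+00  1.00000e+00]]
time 0.15
eef_pos [6.2457e+02 4.0000e-02 2.0500e+02]
wrist_force [-0.27  0.1   0.49]
wrist_torque [-0.04  0.01  0.03]
grip_width 85.6
[[ 0.    -0.002  1.   ]
 [-1.    -0.     0.   ]
 [ 0.    -1.    -0.002]]
[-3.60434791 22.00548943  0.93848474 78.54643738 -0.3606123  79.53857438
 -2.66504582]
```

View pics/scene0.png

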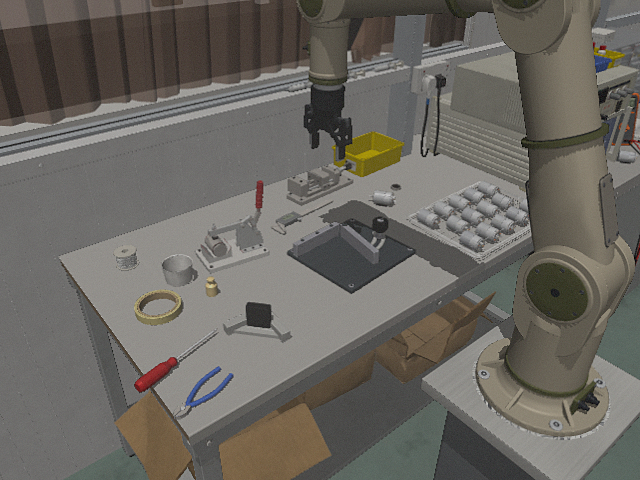

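View pics/side0.png

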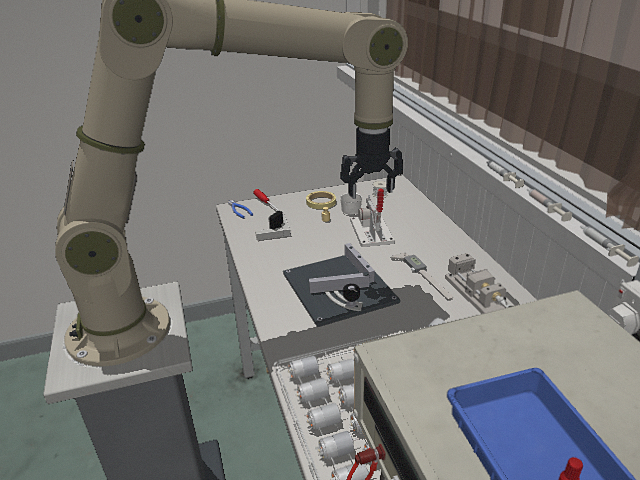

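View pics/wrist0.png

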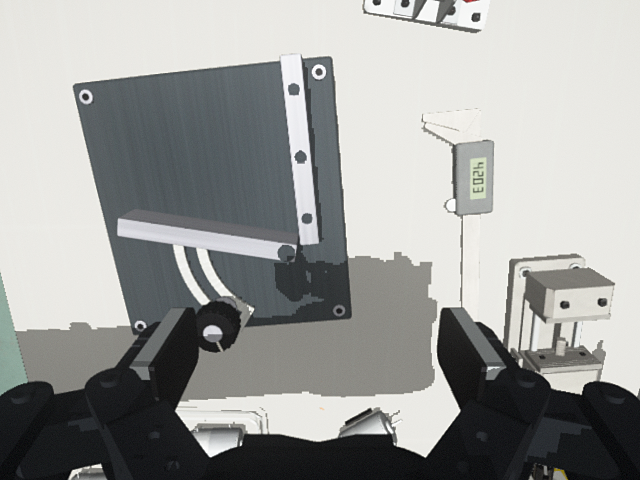

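```bash
python3 - <<'E'
from h import *
d=load('wrist0');f=d['frame'][:,:,::-1]
cv2.imwrite('pics/w0z.png',cv2.resize(f[40:360,60:370],None,fx=2.5,fy=1.85,interpolation=cv2.INTER_CUBIC))
d=load('scene0');f=d['frame'][:,:,::-1]
cv2.imwrite('pics/s0z.png',cv2.resize(f[290:350,210:310],None,fx=8,fy=8,interpolation=cv2.INTER_CUBIC))
print(atz(d,247,318,0),atz(d,258,302,60))
d=load('side0');f=d['frame'][:,:,::-1]
cv2.imwrite('pics/d0z.png',cv2.resize(f[200:250,245:305],None,fx=10,fy=10,interpolation=cv2.INTER_CUBIC))
d=load('wrist0')
for uv,z in [((73,85),12),((330,57),12),((351,318),12),((280,56),47),((300,243),47),((217,326),65)]: print(uv,z,atz(d,*uv,z).round(1))
E
```

```text
[495.34356182 321.60084652   0.        ] [462.11829406 312.29129073  60.        ]
(73, 85) 12 [420.9  94.7  12. ]
(330, 57) 12 [635.5 114.2  12. ]
(351, 318) 12 [ 657.8 -121.3   12. ]
(280, 56) 47 [598.  111.2  47. ]
(300, 243) 47 [610.9 -32.8  47. ]
(217, 326) 65 [ 541.1 -100.1   65. ]
```

View pics/w0z.png

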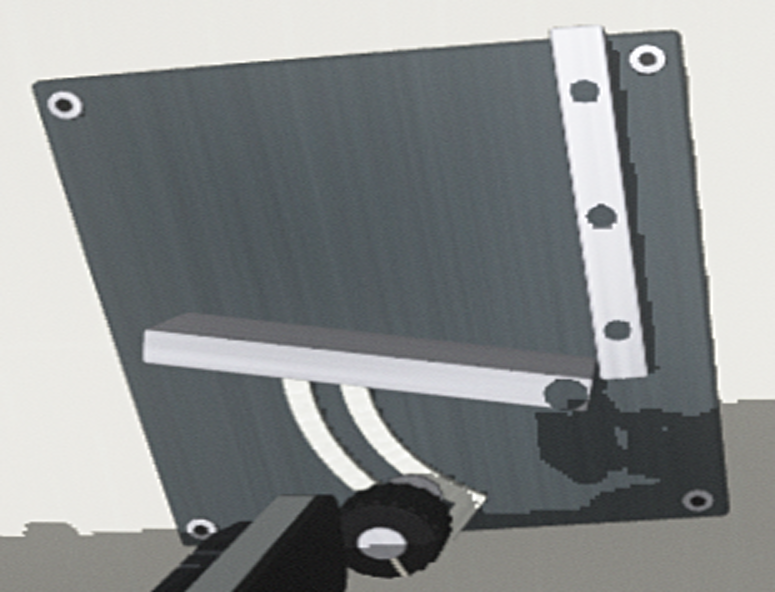

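View pics/s0z.png

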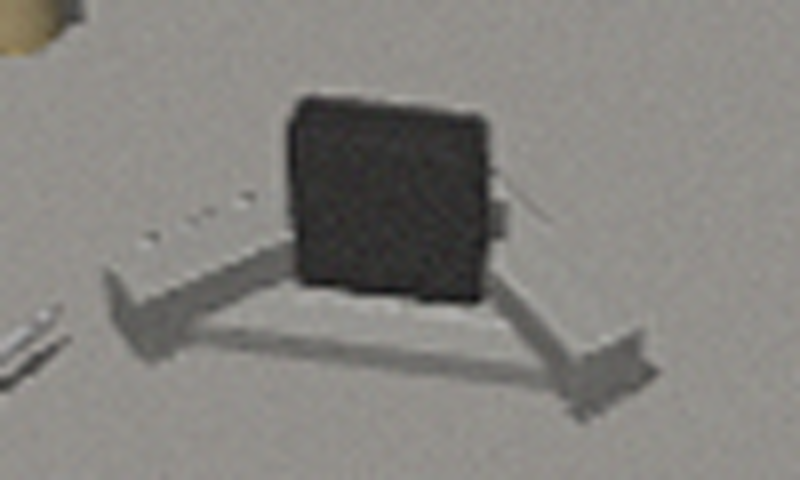

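View pics/d0z.png

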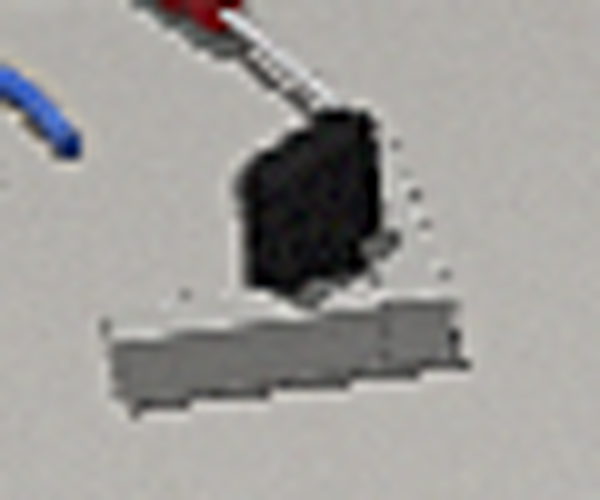

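```bash
python3 -m handwheel '[{"x":-20,"y":38,"rz":-0.09},{"x":-20,"y":39,"rz":-0.09},{"x":-20,"y":39,"rz":-0.09},{"x":-20,"y":39,"rz":-0.09},{"x":-20,"y":39,"rz":-0.09},{"x":-20,"y":39,"rz":-0.09},{"x":-20,"y":39,"rz":-0.09},{"x":-20,"y":39,"rz":-0.08}]' -1; python3 -m handwheel '[{},{},{},{},{},{},{},{}]'; python3 - <<'E'
from h import *
st(); d=snap('wrist','w1')
E
```

```text
time 0.15
eef_pos [6.2457e+02 4.0000e-02 2.0500e+02]
wrist_force [-0.27  0.1   0.49]
wrist_torque [-0.04  0.01  0.03]
grip_width 85.6
[[ 0.    -0.002  1.   ]
 [-1.    -0.     0.   ]
 [ 0.    -1.    -0.002]]validation failed for argument at $[0]...
validation failed for argument at $[0]...
```

View pics/w1.png

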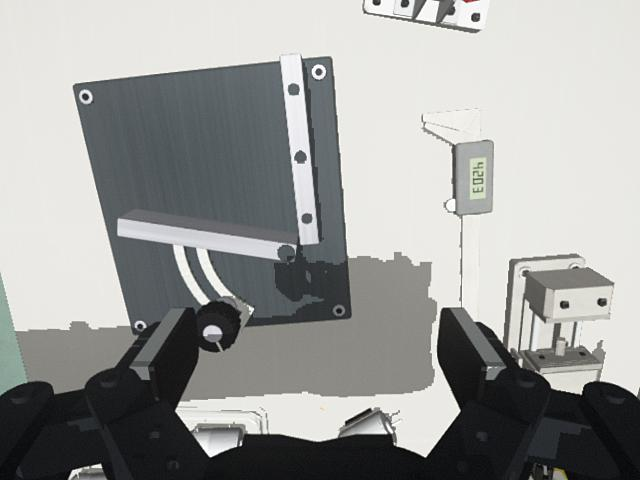

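```bash
python3 -m handwheel '[{"x":-20,"y":38,"z":0,"rx":0,"ry":0,"rz":-0.09},{"x":-20,"y":39,"z":0,"rx":0,"ry":0,"rz":-0.09},{"x":-20,"y":39,"z":0,"rx":0,"ry":0,"rz":-0.09},{"x":-20,"y":39,"z":0,"rx":0,"ry":0,"rz":-0.09},{"x":-20,"y":39,"z":0,"rx":0,"ry":0,"rz":-0.09},{"x":-20,"y":39,"z":0,"rx":0,"ry":0,"rz":-0.09},{"x":-20,"y":39,"z":0,"rx":0,"ry":0,"rz":-0.09},{"x":-20,"y":39,"z":0,"rx":0,"ry":0,"rz":-0.08}]' -1;  python3 - <<'E'
from h import *
import time
snap('wrist','w1a');snap('wrist','w1a');snap('wrist','w1a');
st(); d=snap('wrist','w1')
E
```

```text
time: 1.0
eef_pos: [463.9, 312.4, 205.8]
tool_rot: [[-0.655, 0.0, 0.756], [-0.756, 0.0, -0.655], [-0.0, -1.0, 0.0]]
wrist_force: [0.3, 0.9, -0.5]
grip_width: 85.6
time 1.15
eef_pos [462.35 314.77 205.58]
wrist_force [ 0.61 -1.86  0.04]
wrist_torque [-0.04 -0.04 -0.01]
grip_width 85.43
[[-0.647 -0.001  0.763]
 [-0.763  0.001 -0.647]
 [-0.    -1.    -0.002]]
```

View pics/w1.png

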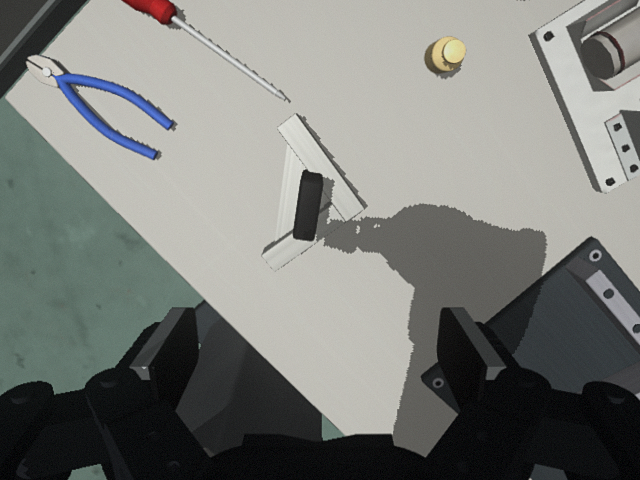

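```bash
python3 - <<'E'
from h import *
d=load('w1');f=d['frame'][:,:,::-1]
cv2.imwrite('pics/w1z.png',cv2.resize(f[105:280,250:380],None,fx=4.5,fy=3.4,interpolation=cv2.INTER_CUBIC))
E
```

```text
(no output)
```

View pics/w1z.png

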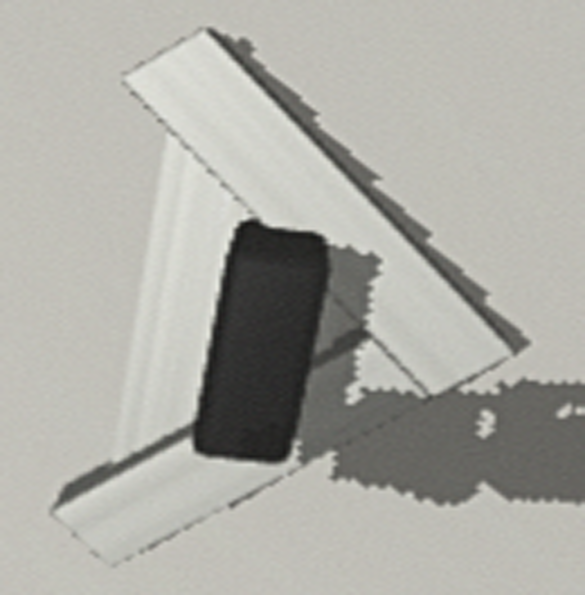

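```bash
cat >> h.py <<'E'
from scipy.optimize import least_squares
def fitpose(d,pts,uv,x0,zoff=0):
    # pts local (x,y,z), pose (x,y,yaw)
    pts=np.array(pts,float);uv=np.array(uv,float)
    def W(p):
        c,s=np.cos(p[2]),np.sin(p[2]);return np.c_[p[0]+c*pts[:,0]-s*pts[:,1],p[1]+s*pts[:,0]+c*pts[:,1],pts[:,2]]
    r=least_squares(lambda p:(np.array([proj(d,w) for w in W(p)])-uv).ravel(),x0,x_scale=[10,10,.1])
    return r.x,r.fun.reshape(-1,2)
E
python3 - <<'E'
from h import *
d=load('w1')
c=np.array([(513,355),(208,29),(123,80),(112,565),(52,513)])
uv=np.c_[250+c[:,0]/4.5-.4,105+c[:,1]/3.4-.4]
for p,z in zip(uv,[22]*5): print(p,atz(d,*p,z).round(1))
x,r=fitpose(d,[(0,0,22),(0,100,22),(-20,100,22),(-100,0,22),(-100,20,22)],uv,[500,300,0])
print(x,np.degrees(x[2]),r.round(2))
co,si=np.cos(x[2]),np.sin(x[2]);g=x[:2]+np.array([[co,-si],[si,co]])@[-35,35];print('grip',g)
print('blockc proj',proj(d,[*g,60]))
s=ctrl.observe();jz=s['tool_rot'][:,2];print('jaw ang',np.degrees(np.arctan2(jz[1],jz[0])),'want',np.degrees(x[2])-45)
# jig from wrist0
d=load('wrist0');S=np.array([2.5,1.85])
c=np.array([(551,29),(604,27),(598,378),(648,374)]);uv=np.c_[60+c[:,0]/2.5-.4,40+c[:,1]/1.85-.4]
print(fitpose(d,[(0,145,35+12),(16,145,47),(0,0,47),(16,0,47)],uv,[610,-33,.09]))
c=np.array([(32,82),(683,30),(728,515)]);uv=np.c_[60+c[:,0]/2.5-.4,40+c[:,1]/1.85-.4]
print(fitpose(d,[(-180,150,12),(40,150,12),(40,-90,12)],uv,[610,-33,.09]))
E
```

```text
[363.6        209.01176471] [487.3 281.3  22. ]
[295.82222222 113.12941176] [495.2 380.   22. ]
[276.93333333 128.12941176] [475.5 381.1  22. ]
[274.48888889 270.77647059] [389.3 288.5  22. ]
[261.15555556 255.48235294] [390.  307.3  22. ]
[ 4.88054806e+02  2.80480598e+02 -7.33042550e-02] -4.200024432284122 [[ 1.29  0.11]
 [ 0.01 -0.3 ]
 [-0.49 -0.46]
 [-0.27  1.15]
 [-0.55 -0.21]]
grip [455.7121521  317.94995512]
blockc proj [307.59913084 211.11307131]
jaw ang -40.4622237772424 want -49.200024432284124
(array([ 6.10159267e+02, -3.31748876e+01,  8.50990344e-02]), array([[-0.26333927,  0.61344318],
       [ 0.31664185, -0.36485273],
       [ 0.3382929 , -0.4573504 ],
       [-0.39665543,  0.14099275]]))
(array([ 6.11432920e+02, -3.74493763e+01,  8.76403491e-02]), array([[-1.83260602, -0.77106478],
       [ 0.45846314, -0.46544935],
       [ 1.49395428,  2.14149366]]))
```

```bash
python3 -m handwheel '[{"x":-4,"y":2,"z":-20,"rx":0,"ry":0,"rz":-0.05},{"x":-3,"y":2,"z":-25,"rx":0,"ry":0,"rz":-0.05},{"x":0,"y":0,"z":-25,"rx":0,"ry":0,"rz":-0.05},{"x":0,"y":0,"z":-15,"rx":0,"ry":0,"rz":0},{"x":0,"y":0,"z":0,"rx":0,"ry":0,"rz":0},{"x":0,"y":0,"z":0,"rx":0,"ry":0,"rz":0},{"x":0,"y":0,"z":0,"rx":0,"ry":0,"rz":0},{"x":0,"y":0,"z":0,"rx":0,"ry":0,"rz":0}]' -1;  python3 - <<'E'
from h import *
d=snap('wrist','w2')
s=st()
jz=s['tool_rot'][:,2];print('jaw ang',np.degrees(np.arctan2(jz[1],jz[0])))
E
```

```text
time: 2.0
eef_pos: [458.8, 315.2, 122.0]
tool_rot: [[-0.758, 0.002, 0.652], [-0.652, 0.001, -0.758], [-0.002, -1.0, 0.0]]
wrist_force: [-0.2, 0.3, 0.4]
grip_width: 85.3
time 2.05
eef_pos [458.62 315.23 121.83]
wrist_force [-0.28 -0.21  0.47]
wrist_torque [-0.03 -0.01  0.06]
grip_width 85.46
[[-0.758  0.001  0.652]
 [-0.652  0.001 -0.758]
 [-0.002 -1.     0.   ]]
jaw ang -49.28252923544752
```

View pics/w2.png

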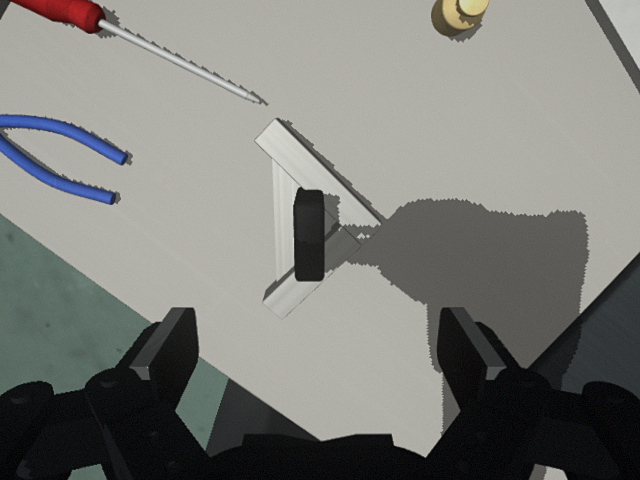

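```bash
python3 - <<'E'
from h import *
d=load('w2');f=d['frame'][:,:,::-1]
cv2.imwrite('pics/w2z.png',cv2.resize(f[110:330,240:400],None,fx=3.5,fy=2.7,interpolation=cv2.INTER_CUBIC))
R=lambda a:np.array([[np.cos(a),-np.sin(a)],[np.sin(a),np.cos(a)]])
for g in [(455.7,318),(458.6,315.2)]:
  print(proj(d,[*g,60]),proj(d,[*g,22]))
  for a,b in [(-9,-25),(9,-25),(9,25),(-9,25)]:
    q=np.array(g)+R(np.radians(-49.2))@[a,b]; print(a,b,proj(d,[*q,60]).round(1))
E
```

```text
[309.2065533  243.91381372] [310.28175177 226.0574798 ]
-9 -25 [294.6 283.3]
9 -25 [324.5 283.3]
9 25 [324.7 202. ]
-9 25 [293.  202.1]
[316.07744799 243.30444393] [316.2570943  225.52024472]
-9 -25 [301.3 282.8]
9 -25 [331.2 282.7]
9 25 [331.8 201.3]
-9 25 [300.  201.4]
```

View pics/w2z.png

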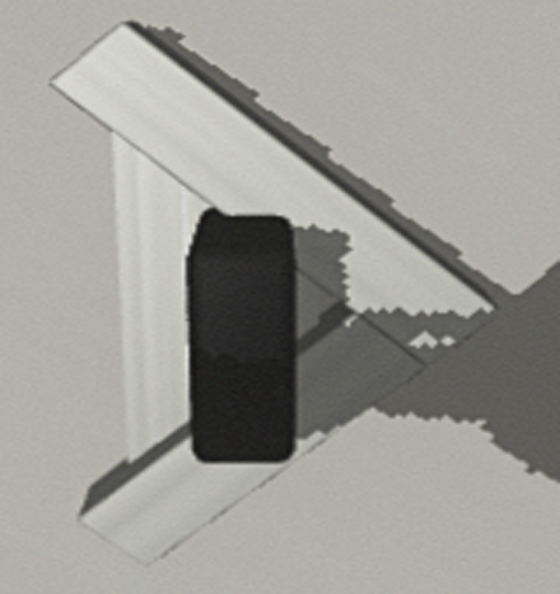

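```bash
python3 -m handwheel '[{"x":-3,"y":3,"z":-5,"rx":0,"ry":0,"rz":0},{"x":0,"y":0,"z":-20,"rx":0,"ry":0,"rz":0},{"x":0,"y":0,"z":-20,"rx":0,"ry":0,"rz":0},{"x":0,"y":0,"z":-20,"rx":0,"ry":0,"rz":0},{"x":0,"y":0,"z":-17,"rx":0,"ry":0,"rz":0},{"x":0,"y":0,"z":-10,"rx":0,"ry":0,"rz":0},{"x":0,"y":0,"z":0,"rx":0,"ry":0,"rz":0},{"x":0,"y":0,"z":0,"rx":0,"ry":0,"rz":0}]' -1; python3 -m handwheel '[{"x":0,"y":0,"z":0,"rx":0,"ry":0,"rz":0},{"x":0,"y":0,"z":0,"rx":0,"ry":0,"rz":0},{"x":0,"y":0,"z":0,"rx":0,"ry":0,"rz":0},{"x":0,"y":0,"z":0,"rx":0,"ry":0,"rz":0},{"x":0,"y":0,"z":0,"rx":0,"ry":0,"rz":0},{"x":0,"y":0,"z":0,"rx":0,"ry":0,"rz":0},{"x":0,"y":0,"z":0,"rx":0,"ry":0,"rz":0},{"x":0,"y":0,"z":0,"rx":0,"ry":0,"rz":0}]' 1;python3 - <<'E'
from h import *
d=snap('wrist','w3')
s=st()
E
```

```text
time: 2.85
eef_pos: [455.1, 318.4, 29.2]
tool_rot: [[-0.758, 0.0, 0.653], [-0.653, 0.0, -0.758], [-0.001, -1.0, -0.0]]
wrist_force: [-0.1, 0.6, 1.8]
grip_width: 85.3
time: 3.65
eef_pos: [455.1, 318.3, 29.1]
tool_rot: [[-0.758, 0.0, 0.653], [-0.653, 0.0, -0.758], [-0.001, -1.0, -0.0]]
wrist_force: [-1.1, 1.2, 5.5]
grip_width: 15.5
time 3.7
eef_pos [455.08 318.33  29.13]
wrist_force [-0.59 -0.7   6.07]
wrist_torque [-0.11  0.31 -0.02]
grip_width 15.61
[[-0.758  0.     0.653]
 [-0.653  0.001 -0.758]
 [-0.001 -1.    -0.   ]]
```

View pics/w3.png

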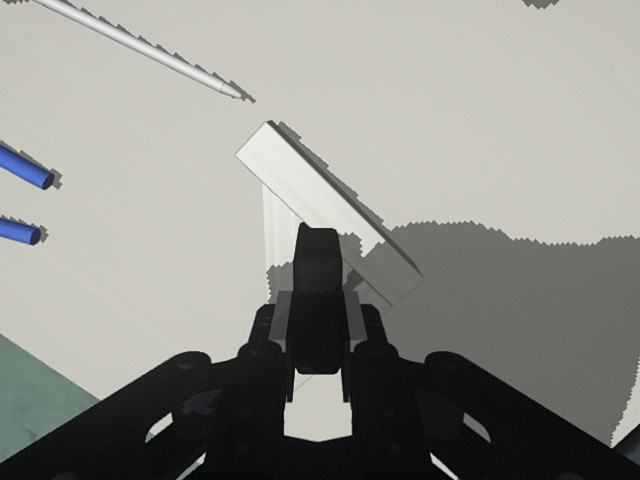

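```bash
python3 -m handwheel '[{"x":0,"y":0,"z":10,"rx":0,"ry":0,"rz":0},{"x":0,"y":0,"z":15,"rx":0,"ry":0,"rz":0},{"x":0,"y":0,"z":20,"rx":0,"ry":0,"rz":0},{"x":0,"y":0,"z":20,"rx":0,"ry":0,"rz":0},{"x":0,"y":0,"z":20,"rx":0,"ry":0,"rz":0},{"x":0,"y":0,"z":15,"rx":0,"ry":0,"rz":0},{"x":0,"y":0,"z":0,"rx":0,"ry":0,"rz":0},{"x":0,"y":0,"z":0,"rx":0,"ry":0,"rz":0}]' 1;python3 - <<'E'
from h import *
d=snap('wrist','w4')
s=st()
E
```

```text
time: 4.5
eef_pos: [454.7, 317.7, 128.2]
tool_rot: [[-0.758, -0.001, 0.652], [-0.652, -0.0, -0.758], [0.001, -1.0, -0.0]]
wrist_force: [-0.7, 1.1, -4.9]
grip_width: 15.6
time 4.55
eef_pos [454.36 317.43 127.56]
wrist_force [-0.2  -0.19 -3.9 ]
wrist_torque [-0.01  0.04 -0.04]
grip_width 15.67
[[-0.758 -0.002  0.652]
 [-0.652 -0.001 -0.758]
 [ 0.002 -1.    -0.   ]]
```

View pics/w4.png

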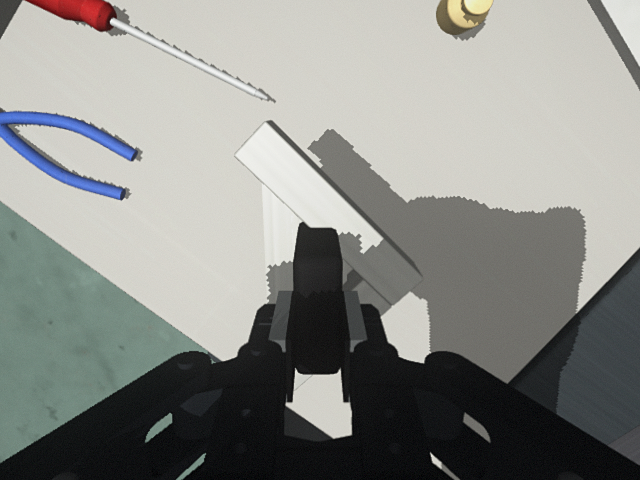

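```bash
python3 -m handwheel '[{"x":13,"y":-34,"z":0,"rx":0,"ry":0,"rz":0.02},{"x":13,"y":-35,"z":0,"rx":0,"ry":0,"rz":0.02},{"x":13,"y":-35,"z":0,"rx":0,"ry":0,"rz":0.02},{"x":13,"y":-35,"z":0,"rx":0,"ry":0,"rz":0.02},{"x":13,"y":-35,"z":0,"rx":0,"ry":0,"rz":0.02},{"x":13,"y":-35,"z":0,"rx":0,"ry":0,"rz":0.02},{"x":13,"y":-35,"z":0,"rx":0,"ry":0,"rz":0.02},{"x":11,"y":-32,"z":0,"rx":0,"ry":0,"rz":0.02}]' 1;python3 -m handwheel '[{"x":0,"y":0,"z":0,"rx":0,"ry":0,"rz":0},{"x":0,"y":0,"z":0,"rx":0,"ry":0,"rz":0},{"x":0,"y":0,"z":0,"rx":0,"ry":0,"rz":0},{"x":0,"y":0,"z":0,"rx":0,"ry":0,"rz":0},{"x":0,"y":0,"z":0,"rx":0,"ry":0,"rz":0},{"x":0,"y":0,"z":0,"rx":0,"ry":0,"rz":0},{"x":0,"y":0,"z":0,"rx":0,"ry":0,"rz":0},{"x":0,"y":0,"z":0,"rx":0,"ry":0,"rz":0}]'
python3 - <<'E'
from h import *
d=snap('wrist','w5');snap('side','side5');snap('scene','scene5')
s=st()
jz=s['tool_rot'][:,2];print('jaw ang',np.degrees(np.arctan2(jz[1],jz[0])))
E
```

```text
time: 5.35
eef_pos: [556.5, 39.8, 127.3]
tool_rot: [[-0.644, -0.002, 0.765], [-0.765, -0.001, -0.644], [0.002, -1.0, -0.001]]
wrist_force: [0.4, -0.2, -3.8]
grip_width: 15.7
time: 6.15
eef_pos: [557.0, 42.2, 128.8]
tool_rot: [[-0.644, 0.0, 0.765], [-0.765, 0.0, -0.644], [-0.0, -1.0, 0.0]]
wrist_force: [0.8, 0.1, -3.8]
grip_width: 15.6
time 6.3
eef_pos [556.98  42.   128.79]
wrist_force [ 0.09  0.06 -3.38]
wrist_torque [-0.03  0.01  0.02]
grip_width 15.96
[[-0.644  0.     0.765]
 [-0.765  0.    -0.644]
 [-0.    -1.    -0.   ]]
jaw ang -40.10845510291286
```

View pics/w5.png

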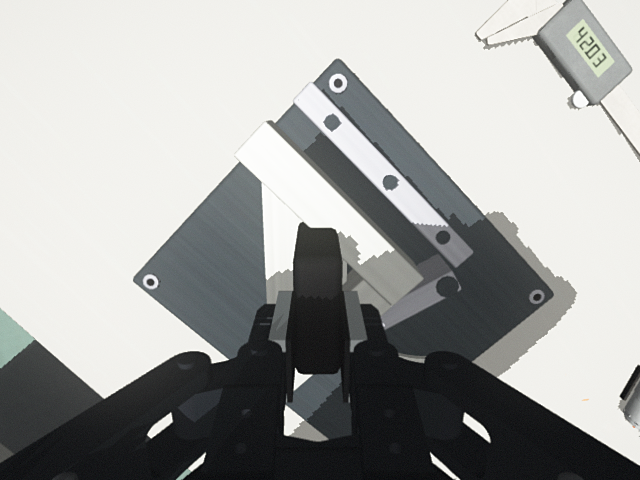

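View pics/scene5.png

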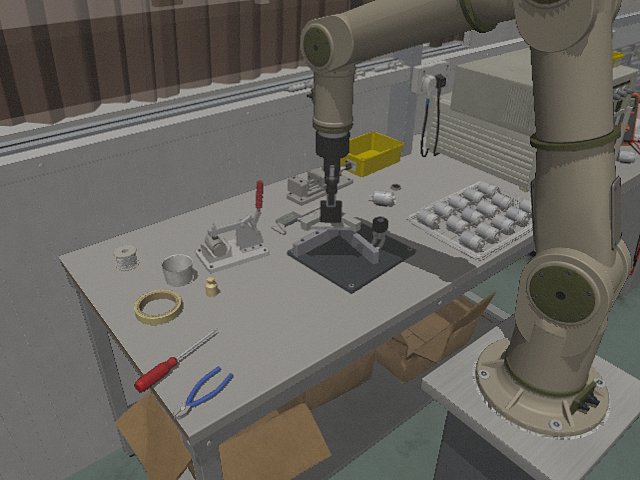

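```bash
python3 - <<'E'
from h import *
d=load('w5');f=d['frame'][:,:,::-1]
cv2.imwrite('pics/w5z.png',cv2.resize(f[70:330,220:490],None,fx=2.9,fy=2.3,interpolation=cv2.INTER_CUBIC))
E
```

```text
(no output)
```

View pics/w5z.png

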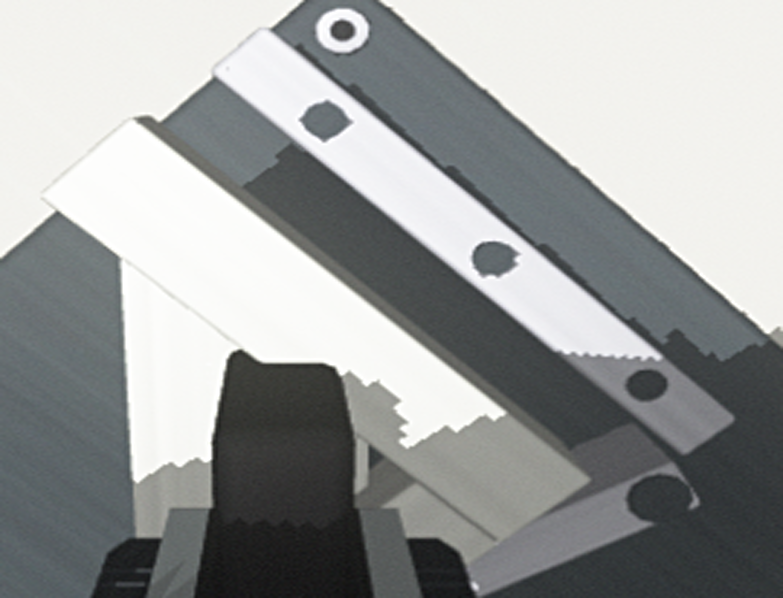

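```bash
python3 - <<'E'
from h import *
d=load('w5')
cv=lambda c:np.c_[220+np.array(c)[:,0]/2.9-.4,70+np.array(c)[:,1]/2.3-.4]
uv=cv([(136,117),(42,194),(591,481),(496,540)]);z=128.8-29.1+22
sq,r=fitpose(d,[(0,100,z),(-20,100,z),(0,0,z),(-20,0,z)],uv,[590,10,.08]);print(sq,np.degrees(sq[2]),r.round(1))
uv=cv([(213,72),(262,27),(684,455),(733,418)])
j,r=fitpose(d,[(0,145,47),(16,145,47),(0,0,47),(16,0,47)],uv,[610,-33,.085]);print(j,np.degrees(j[2]),r.round(1))
c,s=np.cos(j[2]),np.sin(j[2]);print('sq in jig',np.array([[c,s],[-s,c]])@(sq[:2]-j[:2]))
print('sq-tcp',sq[:2]-[557,42.0])
E
```

```text
[5.95408265e+02 1.03158136e+01 7.95977663e-02] 4.56061606582884 [[-1.  -1.9]
 [-1.4 -0.5]
 [ 1.2  0.7]
 [ 1.4  2.8]]
[ 6.10279973e+02 -3.31685473e+01  9.04563708e-02] 5.182768279579839 [[-0.9  1.1]
 [ 1.7 -0.1]
 [-1.6 -0.4]
 [ 0.6 -0.9]]
sq in jig [-10.88283142  44.64998691]
sq-tcp [ 38.40826468 -31.68418636]
```

```bash
python3 -m handwheel '[{"x":0,"y":0,"z":-15,"rx":0,"ry":0,"rz":0},{"x":0,"y":0,"z":-20,"rx":0,"ry":0,"rz":0},{"x":0,"y":0,"z":-20,"rx":0,"ry":0,"rz":0},{"x":0,"y":0,"z":-15,"rx":0,"ry":0,"rz":0},{"x":0,"y":0,"z":-10,"rx":0,"ry":0,"rz":0},{"x":0,"y":0,"z":-5,"rx":0,"ry":0,"rz":0},{"x":0,"y":0,"z":0,"rx":0,"ry":0,"rz":0},{"x":0,"y":0,"z":0,"rx":0,"ry":0,"rz":0}]' 1;python3 -m handwheel '[{"x":0,"y":0,"z":-1,"rx":0,"ry":0,"rz":0},{"x":0,"y":0,"z":0,"rx":0,"ry":0,"rz":0},{"x":0,"y":0,"z":0,"rx":0,"ry":0,"rz":0},{"x":0,"y":0,"z":-1,"rx":0,"ry":0,"rz":0},{"x":0,"y":0,"z":0,"rx":0,"ry":0,"rz":0},{"x":0,"y":0,"z":0,"rx":0,"ry":0,"rz":0},{"x":0,"y":0,"z":0,"rx":0,"ry":0,"rz":0},{"x":0,"y":0,"z":0,"rx":0,"ry":0,"rz":0}]'
```

```text
time: 7.1
eef_pos: [557.5, 42.1, 44.5]
tool_rot: [[-0.644, 0.001, 0.765], [-0.765, 0.0, -0.644], [-0.001, -1.0, 0.001]]
wrist_force: [-0.0, -1.4, -3.6]
grip_width: 15.4
time: 7.9
eef_pos: [557.0, 42.0, 41.8]
tool_rot: [[-0.644, -0.0, 0.765], [-0.765, 0.0, -0.644], [-0.0, -1.0, -0.0]]
wrist_force: [-0.5, -0.2, -3.4]
grip_width: 15.7
```

```bash
python3 -m handwheel '[{"x":0,"y":0,"z":-0.7,"rx":0,"ry":0,"rz":0},{"x":0,"y":0,"z":0,"rx":0,"ry":0,"rz":0},{"x":0,"y":0,"z":0,"rx":0,"ry":0,"rz":0},{"x":0,"y":0,"z":0,"rx":0,"ry":0,"rz":0},{"x":0,"y":0,"z":0,"rx":0,"ry":0,"rz":0},{"x":0,"y":0,"z":0,"rx":0,"ry":0,"rz":0},{"x":0,"y":0,"z":0,"rx":0,"ry":0,"rz":0},{"x":0,"y":0,"z":0,"rx":0,"ry":0,"rz":0}]' 1;python3 -m handwheel '[{"x":0,"y":0,"z":-0.7,"rx":0,"ry":0,"rz":0},{"x":0,"y":0,"z":0,"rx":0,"ry":0,"rz":0},{"x":0,"y":0,"z":0,"rx":0,"ry":0,"rz":0},{"x":0,"y":0,"z":0,"rx":0,"ry":0,"rz":0},{"x":0,"y":0,"z":0,"rx":0,"ry":0,"rz":0},{"x":0,"y":0,"z":0,"rx":0,"ry":0,"rz":0},{"x":0,"y":0,"z":0,"rx":0,"ry":0,"rz":0},{"x":0,"y":0,"z":0,"rx":0,"ry":0,"rz":0}]'
```

```text
time: 8.7
eef_pos: [557.0, 42.2, 41.2]
tool_rot: [[-0.644, 0.0, 0.765], [-0.765, 0.0, -0.644], [-0.0, -1.0, -0.0]]
wrist_force: [-2.7, -0.4, 1.3]
grip_width: 15.3
time: 9.5
eef_pos: [557.0, 42.2, 41.1]
tool_rot: [[-0.644, 0.0, 0.765], [-0.765, 0.0, -0.644], [-0.0, -1.0, -0.0]]
wrist_force: [-3.5, 1.2, 6.6]
grip_width: 15.3
```

```bash
python3 -m handwheel '[{"x":0,"y":0,"z":0.5,"rx":0,"ry":0,"rz":0},{"x":2,"y":0.2,"z":0,"rx":0,"ry":0,"rz":0},{"x":2,"y":0.2,"z":0,"rx":0,"ry":0,"rz":0},{"x":2,"y":0.2,"z":0,"rx":0,"ry":0,"rz":0},{"x":2,"y":0.2,"z":0,"rx":0,"ry":0,"rz":0},{"x":0,"y":0,"z":0,"rx":0,"ry":0,"rz":0},{"x":0,"y":0,"z":0,"rx":0,"ry":0,"rz":0},{"x":0,"y":0,"z":0,"rx":0,"ry":0,"rz":0}]' 1;python3 -m handwheel '[{"x":1,"y":0.1,"z":0,"rx":0,"ry":0,"rz":0},{"x":0.5,"y":0,"z":0,"rx":0,"ry":0,"rz":0},{"x":0,"y":0,"z":0,"rx":0,"ry":0,"rz":0},{"x":0,"y":0,"z":0,"rx":0,"ry":0,"rz":0},{"x":0,"y":0,"z":0,"rx":0,"ry":0,"rz":0},{"x":0,"y":0,"z":0,"rx":0,"ry":0,"rz":0},{"x":0,"y":0,"z":0,"rx":0,"ry":0,"rz":0},{"x":0,"y":0,"z":0,"rx":0,"ry":0,"rz":0}]'
```

```text
time: 10.3
eef_pos: [564.7, 42.5, 41.2]
tool_rot: [[-0.644, -0.001, 0.765], [-0.765, -0.0, -0.644], [0.0, -1.0, -0.0]]
wrist_force: [-6.0, -1.0, 7.5]
grip_width: 15.5
time: 11.1
eef_pos: [565.3, 42.6, 41.5]
tool_rot: [[-0.644, -0.002, 0.765], [-0.765, -0.0, -0.644], [0.002, -1.0, -0.002]]
wrist_force: [-11.1, 1.0, 13.8]
grip_width: 15.7
```

```bash
python3 - <<'E'
from h import *
d=snap('wrist','w6');snap('side','side6');e=snap('scene','scene6')
s=st()
a=cv2.resize(d['frame'][70:330,220:490],None,fx=1.5,fy=1.5,interpolation=cv2.INTER_CUBIC)
b=cv2.resize(e['frame'][190:300,270:430],(405,390),interpolation=cv2.INTER_CUBIC)
cv2.imwrite('pics/c6.png',np.hstack([a,b])[:,:,::-1])
E
```

```text
time 11.25
eef_pos [565.32  42.58  41.47]
wrist_force [-12.46  -0.47  14.46]
wrist_torque [-0.21  2.67  0.01]
grip_width 15.41
[[-0.644 -0.002  0.765]
 [-0.765 -0.    -0.644]
 [ 0.002 -1.    -0.002]]
```

View pics/c6.png

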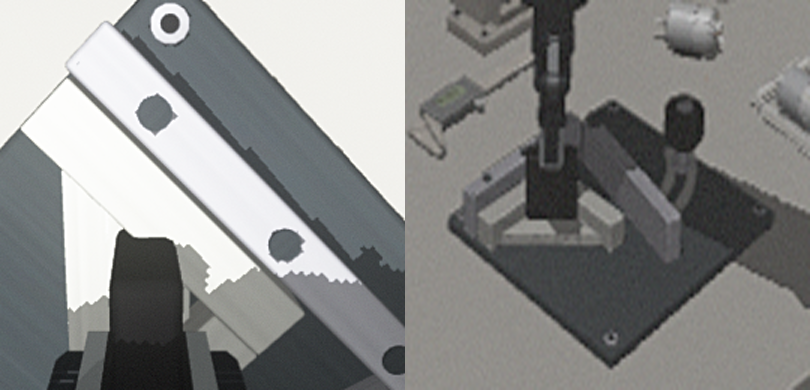

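```bash
python3 -m handwheel '[{"x":-1,"y":0,"z":0.5,"rx":0,"ry":0,"rz":0},{"x":0,"y":-1,"z":0,"rx":0,"ry":0,"rz":0},{"x":0.2,"y":-2,"z":0,"rx":0,"ry":0,"rz":0},{"x":0.2,"y":-2,"z":0,"rx":0,"ry":0,"rz":0},{"x":0.2,"y":-2,"z":0,"rx":0,"ry":0,"rz":0},{"x":0.2,"y":-2,"z":0,"rx":0,"ry":0,"rz":0},{"x":0.1,"y":-1,"z":0,"rx":0,"ry":0,"rz":0},{"x":0,"y":0,"z":0,"rx":0,"ry":0,"rz":0}]' 1; python3 - <<'E'
from h import *
st()
E
```

```text
time: 12.05
eef_pos: [566.4, 32.4, 41.2]
tool_rot: [[-0.645, 0.0, 0.765], [-0.765, -0.0, -0.645], [0.0, -1.0, 0.0]]
wrist_force: [0.4, -0.1, -2.3]
grip_width: 15.8
time 12.05
eef_pos [566.44  32.39  41.25]
wrist_force [ 0.37 -0.09 -2.32]
wrist_torque [ 0.02 -0.18  0.06]
grip_width 15.77
[[-0.645  0.     0.765]
 [-0.765 -0.    -0.645]
 [ 0.    -1.     0.   ]]
```

```bash
python3 -m handwheel '[{"x":0.2,"y":-2,"z":0,"rx":0,"ry":0,"rz":0},{"x":0.2,"y":-2,"z":0,"rx":0,"ry":0,"rz":0},{"x":0.2,"y":-2,"z":0,"rx":0,"ry":0,"rz":0},{"x":0.2,"y":-2,"z":0,"rx":0,"ry":0,"rz":0},{"x":0.2,"y":-2,"z":0,"rx":0,"ry":0,"rz":0},{"x":0.2,"y":-2,"z":0,"rx":0,"ry":0,"rz":0},{"x":0,"y":0,"z":0,"rx":0,"ry":0,"rz":0},{"x":0,"y":0,"z":0,"rx":0,"ry":0,"rz":0}]' 1; python3 -m handwheel '[{"x":0.2,"y":-2,"z":0,"rx":0,"ry":0,"rz":0},{"x":0.2,"y":-2,"z":0,"rx":0,"ry":0,"rz":0},{"x":0.2,"y":-2,"z":0,"rx":0,"ry":0,"rz":0},{"x":0.1,"y":-1,"z":0,"rx":0,"ry":0,"rz":0},{"x":0.1,"y":-1,"z":0,"rx":0,"ry":0,"rz":0},{"x":0,"y":0,"z":0,"rx":0,"ry":0,"rz":0},{"x":0,"y":0,"z":0,"rx":0,"ry":0,"rz":0},{"x":0,"y":0,"z":0,"rx":0,"ry":0,"rz":0}]' 1;python3 - <<'E'
from h import *
st()
d=snap('wrist','w7');e=snap('scene','scene7')
a=cv2.resize(d['frame'][70:330,220:490],None,fx=1.5,fy=1.5,interpolation=cv2.INTER_CUBIC)
b=cv2.resize(e['frame'][190:300,270:430],(405,390),interpolation=cv2.INTER_CUBIC)
cv2.imwrite('pics/c7.png',np.hstack([a,b])[:,:,::-1])
E
```

```text
time: 12.85
eef_pos: [567.7, 21.4, 41.5]
tool_rot: [[-0.644, 0.0, 0.765], [-0.765, 0.001, -0.644], [-0.001, -1.0, -0.0]]
wrist_force: [0.0, 3.7, -0.5]
grip_width: 15.5
time: 13.65
eef_pos: [568.4, 13.8, 41.6]
tool_rot: [[-0.644, 0.0, 0.765], [-0.765, 0.001, -0.644], [-0.001, -1.0, -0.0]]
wrist_force: [-0.5, 4.7, 1.6]
grip_width: 15.6
time 13.65
eef_pos [568.38  13.77  41.56]
wrist_force [-0.51  4.71  1.56]
wrist_torque [ 1.18  0.27 -0.23]
grip_width 15.64
[[-0.644  0.     0.765]
 [-0.765  0.001 -0.644]
 [-0.001 -1.    -0.   ]]
```

View pics/c7.png

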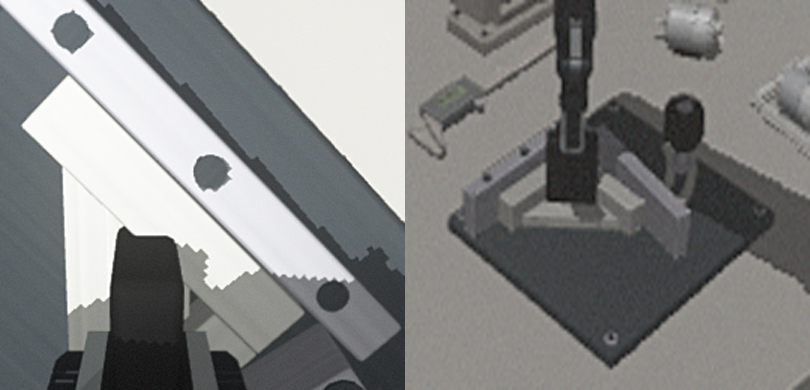

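```bash
python3 -m handwheel '[{"x":0.2,"y":-2,"z":0,"rx":0,"ry":0,"rz":0},{"x":0.2,"y":-2,"z":0,"rx":0,"ry":0,"rz":0},{"x":0.2,"y":-2,"z":0,"rx":0,"ry":0,"rz":0},{"x":0.2,"y":-2,"z":0,"rx":0,"ry":0,"rz":0},{"x":0.1,"y":-1,"z":0,"rx":0,"ry":0,"rz":0},{"x":0.1,"y":-1,"z":0,"rx":0,"ry":0,"rz":0},{"x":0,"y":0,"z":0,"rx":0,"ry":0,"rz":0},{"x":0,"y":0,"z":0,"rx":0,"ry":0,"rz":0}]' 1; python3 -m handwheel '[{"x":1,"y":0,"z":0,"rx":0,"ry":0,"rz":0},{"x":0.5,"y":0,"z":0,"rx":0,"ry":0,"rz":0},{"x":0,"y":-0.5,"z":0,"rx":0,"ry":0,"rz":0},{"x":0,"y":-0.5,"z":0,"rx":0,"ry":0,"rz":0},{"x":0,"y":-0.5,"z":0,"rx":0,"ry":0,"rz":0},{"x":0,"y":-0.5,"z":0,"rx":0,"ry":0,"rz":0},{"x":0,"y":0,"z":0,"rx":0,"ry":0,"rz":0},{"x":0,"y":0,"z":0,"rx":0,"ry":0,"rz":0}]' 1;python3 - <<'E'
from h import *
st()
E
```

```text
time: 14.55
eef_pos: [569.3, 3.6, 41.5]
tool_rot: [[-0.644, -0.0, 0.765], [-0.765, 0.001, -0.644], [-0.001, -1.0, -0.001]]
wrist_force: [-1.4, 4.6, 1.9]
grip_width: 15.6
time: 15.35
eef_pos: [570.6, 1.8, 41.5]
tool_rot: [[-0.644, -0.001, 0.765], [-0.765, 0.001, -0.644], [-0.0, -1.0, -0.001]]
wrist_force: [-2.4, 4.9, 1.9]
grip_width: 15.6
time 15.35
eef_pos [570.56   1.78  41.49]
wrist_force [-2.38  4.9   1.94]
wrist_torque [ 1.22  0.58 -0.18]
grip_width 15.57
[[-0.644 -0.001  0.765]
 [-0.765  0.001 -0.644]
 [-0.    -1.    -0.001]]
```

```bash
python3 -m handwheel '[{"x":0.5,"y":0,"z":0,"rx":0,"ry":0,"rz":0},{"x":0.5,"y":0,"z":0,"rx":0,"ry":0,"rz":0},{"x":0,"y":0,"z":0,"rx":0,"ry":0,"rz":0},{"x":0,"y":0,"z":0,"rx":0,"ry":0,"rz":0},{"x":0,"y":0,"z":0,"rx":0,"ry":0,"rz":0},{"x":0,"y":0,"z":0,"rx":0,"ry":0,"rz":0},{"x":0,"y":0,"z":0,"rx":0,"ry":0,"rz":0},{"x":0,"y":0,"z":0,"rx":0,"ry":0,"rz":0}]' 1; python3 -m handwheel '[{"x":0.5,"y":0,"z":0,"rx":0,"ry":0,"rz":0},{"x":0.5,"y":0,"z":0,"rx":0,"ry":0,"rz":0},{"x":0,"y":0,"z":0,"rx":0,"ry":0,"rz":0},{"x":0,"y":0,"z":0,"rx":0,"ry":0,"rz":0},{"x":0,"y":0,"z":0,"rx":0,"ry":0,"rz":0},{"x":0,"y":0,"z":0,"rx":0,"ry":0,"rz":0},{"x":0,"y":0,"z":0,"rx":0,"ry":0,"rz":0},{"x":0,"y":0,"z":0,"rx":0,"ry":0,"rz":0}]' 1;python3 - <<'E'
from h import *
st()
E
```

```text
time: 16.15
eef_pos: [570.7, 1.9, 41.4]
tool_rot: [[-0.644, -0.002, 0.765], [-0.765, 0.001, -0.644], [0.001, -1.0, -0.002]]
wrist_force: [-5.6, 5.7, 4.6]
grip_width: 15.5
time: 16.95
eef_pos: [570.9, 2.0, 41.4]
tool_rot: [[-0.644, -0.004, 0.765], [-0.765, 0.001, -0.644], [0.002, -1.0, -0.004]]
wrist_force: [-9.3, 5.5, 8.5]
grip_width: 15.5
time 16.95
eef_pos [570.92   1.98  41.44]
wrist_force [-9.32  5.53  8.48]
wrist_torque [ 1.3   2.16 -0.23]
grip_width 15.5
[[-0.644 -0.004  0.765]
 [-0.765  0.001 -0.644]
 [ 0.002 -1.    -0.004]]
```

```bash
python3 -m handwheel '[{"x":-0.8,"y":-0.5,"z":0,"rx":0,"ry":0,"rz":0},{"x":0.1,"y":-0.5,"z":0,"rx":0,"ry":0,"rz":0},{"x":0,"y":-0.5,"z":0,"rx":0,"ry":0,"rz":0},{"x":0,"y":0,"z":0,"rx":0,"ry":0,"rz":0},{"x":0,"y":0,"z":0,"rx":0,"ry":0,"rz":0},{"x":0,"y":0,"z":0,"rx":0,"ry":0,"rz":0},{"x":0,"y":0,"z":0,"rx":0,"ry":0,"rz":0},{"x":0,"y":0,"z":0,"rx":0,"ry":0,"rz":0}]' 1; python3 -m handwheel '[{"x":0.1,"y":-0.5,"z":0,"rx":0,"ry":0,"rz":0},{"x":0,"y":-0.5,"z":0,"rx":0,"ry":0,"rz":0},{"x":0,"y":-0.5,"z":0,"rx":0,"ry":0,"rz":0},{"x":0,"y":0,"z":0,"rx":0,"ry":0,"rz":0},{"x":0,"y":0,"z":0,"rx":0,"ry":0,"rz":0},{"x":0,"y":0,"z":0,"rx":0,"ry":0,"rz":0},{"x":0,"y":0,"z":0,"rx":0,"ry":0,"rz":0},{"x":0,"y":0,"z":0,"rx":0,"ry":0,"rz":0}]' 1;python3 - <<'E'
from h import *
st()
d=snap('wrist','w8');e=snap('scene','scene8')
a=cv2.resize(d['frame'][70:330,220:490],None,fx=1.5,fy=1.5,interpolation=cv2.INTER_CUBIC)
b=cv2.resize(e['frame'][190:300,270:430],(405,390),interpolation=cv2.INTER_CUBIC)
cv2.imwrite('pics/c8.png',np.hstack([a,b])[:,:,::-1])
E
```

```text
time: 17.75
eef_pos: [571.2, 1.0, 41.5]
tool_rot: [[-0.643, -0.002, 0.766], [-0.766, 0.001, -0.643], [0.0, -1.0, -0.002]]
wrist_force: [-5.9, 7.3, 5.3]
grip_width: 15.7
time: 18.55
eef_pos: [571.5, -0.3, 41.6]
tool_rot: [[-0.643, -0.002, 0.766], [-0.766, 0.002, -0.643], [-0.0, -1.0, -0.002]]
wrist_force: [-4.4, 7.0, 4.6]
grip_width: 15.7
time 18.55
eef_pos [ 5.7146e+02 -2.7000e-01  4.1570e+01]
wrist_force [-4.44  7.05  4.64]
wrist_torque [ 1.63  1.13 -0.02]
grip_width 15.65
[[-0.643 -0.002  0.766]
 [-0.766  0.002 -0.643]
 [-0.    -1.    -0.002]]
```

View pics/c8.png

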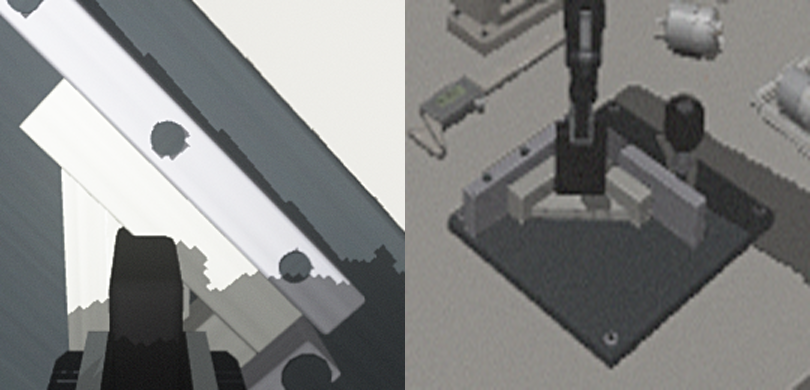

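```bash
python3 -m handwheel '[{"x":0.1,"y":-0.5,"z":0,"rx":0,"ry":0,"rz":0},{"x":0,"y":-0.5,"z":0,"rx":0,"ry":0,"rz":0},{"x":0,"y":-0.5,"z":0,"rx":0,"ry":0,"rz":0},{"x":0,"y":0,"z":0,"rx":0,"ry":0,"rz":0},{"x":0,"y":0,"z":0,"rx":0,"ry":0,"rz":0},{"x":0,"y":0,"z":0,"rx":0,"ry":0,"rz":0},{"x":0,"y":0,"z":0,"rx":0,"ry":0,"rz":0},{"x":0,"y":0,"z":0,"rx":0,"ry":0,"rz":0}]' 1; python3 -m handwheel '[{"x":0.1,"y":-0.5,"z":0,"rx":0,"ry":0,"rz":0},{"x":0,"y":-0.5,"z":0,"rx":0,"ry":0,"rz":0},{"x":0,"y":-0.5,"z":0,"rx":0,"ry":0,"rz":0},{"x":0,"y":0,"z":0,"rx":0,"ry":0,"rz":0},{"x":0,"y":0,"z":0,"rx":0,"ry":0,"rz":0},{"x":0,"y":0,"z":0,"rx":0,"ry":0,"rz":0},{"x":0,"y":0,"z":0,"rx":0,"ry":0,"rz":0},{"x":0,"y":0,"z":0,"rx":0,"ry":0,"rz":0}]' 1;python3 - <<'E'
from h import *
st()
E
```

```text
time: 19.45
eef_pos: [571.6, -0.8, 41.6]
tool_rot: [[-0.642, -0.002, 0.767], [-0.767, 0.003, -0.642], [-0.001, -1.0, -0.003]]
wrist_force: [-6.8, 8.6, 6.1]
grip_width: 15.3
time: 20.25
eef_pos: [571.6, -1.0, 41.7]
tool_rot: [[-0.641, -0.002, 0.767], [-0.767, 0.004, -0.641], [-0.002, -1.0, -0.004]]
wrist_force: [-5.8, 11.8, 7.3]
grip_width: 15.6
time 20.25
eef_pos [571.58  -0.99  41.75]
wrist_force [-5.81 11.78  7.28]
wrist_torque [ 2.85  1.46 -0.04]
grip_width 15.57
[[-0.641 -0.002  0.767]
 [-0.767  0.004 -0.641]
 [-0.002 -1.    -0.004]]
```

```bash
python3 -m handwheel '[{"x":0.5,"y":-0.5,"z":0,"rx":0,"ry":0,"rz":0},{"x":0.5,"y":-0.5,"z":0,"rx":0,"ry":0,"rz":0},{"x":0.5,"y":-0.5,"z":0,"rx":0,"ry":0,"rz":0},{"x":0,"y":-0.5,"z":0,"rx":0,"ry":0,"rz":0},{"x":0,"y":0,"z":0,"rx":0,"ry":0,"rz":0},{"x":0,"y":0,"z":0,"rx":0,"ry":0,"rz":0},{"x":0,"y":0,"z":0,"rx":0,"ry":0,"rz":0},{"x":0,"y":0,"z":0,"rx":0,"ry":0,"rz":0}]' 1; python3 -m handwheel '[{"x":0,"y":-0.5,"z":0,"rx":0,"ry":0,"rz":0},{"x":0.5,"y":-0.5,"z":0,"rx":0,"ry":0,"rz":0},{"x":0,"y":0,"z":0,"rx":0,"ry":0,"rz":0},{"x":0,"y":0,"z":0,"rx":0,"ry":0,"rz":0},{"x":0,"y":0,"z":0,"rx":0,"ry":0,"rz":0},{"x":0,"y":0,"z":0,"rx":0,"ry":0,"rz":0},{"x":0,"y":0,"z":0,"rx":0,"ry":0,"rz":0},{"x":0,"y":0,"z":0,"rx":0,"ry":0,"rz":0}]' 1;python3 - <<'E'
from h import *
st()
d=snap('wrist','w9');e=snap('scene','scene9')
a=cv2.resize(d['frame'][70:330,220:490],None,fx=1.5,fy=1.5,interpolation=cv2.INTER_CUBIC)
b=cv2.resize(e['frame'][190:300,270:430],(405,390),interpolation=cv2.INTER_CUBIC)
cv2.imwrite('pics/c9.png',np.hstack([a,b])[:,:,::-1])
E
```

```text
time: 21.05
eef_pos: [571.6, -1.1, 41.7]
tool_rot: [[-0.64, -0.004, 0.768], [-0.768, 0.006, -0.64], [-0.002, -1.0, -0.007]]
wrist_force: [-12.7, 16.7, 12.4]
grip_width: 15.5
time: 21.85
eef_pos: [571.7, -1.2, 41.8]
tool_rot: [[-0.64, -0.005, 0.769], [-0.769, 0.007, -0.64], [-0.002, -1.0, -0.008]]
wrist_force: [-14.8, 18.8, 14.3]
grip_width: 15.7
time 21.85
eef_pos [571.71  -1.19  41.78]
wrist_force [-14.79  18.78  14.25]
wrist_torque [ 4.29  3.36 -0.09]
grip_width 15.75
[[-0.64  -0.005  0.769]
 [-0.769  0.007 -0.64 ]
 [-0.002 -1.    -0.008]]
```

View pics/c9.png

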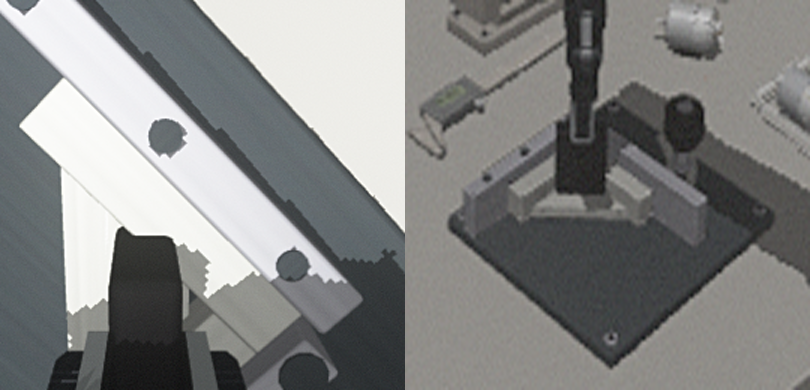

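```bash
python3 -m handwheel '[{"x":-0.5,"y":0.5,"z":0,"rx":0,"ry":0,"rz":0},{"x":-0.5,"y":0.5,"z":0,"rx":0,"ry":0,"rz":0},{"x":-0.5,"y":0.5,"z":0,"rx":0,"ry":0,"rz":0},{"x":-0.5,"y":0.5,"z":-0.3,"rx":0,"ry":0,"rz":0},{"x":0,"y":0.5,"z":-0.3,"rx":0,"ry":0,"rz":0},{"x":0,"y":0,"z":0,"rx":0,"ry":0,"rz":0},{"x":0,"y":0,"z":0,"rx":0,"ry":0,"rz":0},{"x":0,"y":0,"z":0,"rx":0,"ry":0,"rz":0}]' 1; python3 - <<'E'
from h import *
st()
E
```

```text
time: 22.75
eef_pos: [571.6, -1.0, 41.7]
tool_rot: [[-0.641, -0.001, 0.767], [-0.767, 0.004, -0.641], [-0.002, -1.0, -0.004]]
wrist_force: [-8.9, 12.8, 10.9]
grip_width: 15.6
time 22.75
eef_pos [571.64  -1.01  41.67]
wrist_force [-8.94 12.77 10.91]
wrist_torque [ 3.06  1.94 -0.04]
grip_width 15.59
[[-0.641 -0.001  0.767]
 [-0.767  0.004 -0.641]
 [-0.002 -1.    -0.004]]
```

Back off a bit more, then open partially.

```bash
python3 -m handwheel '[{"x":-0.5,"y":0.5,"z":0,"rx":0,"ry":0,"rz":0},{"x":-0.3,"y":0.5,"z":0,"rx":0,"ry":0,"rz":0},{"x":0,"y":0.5,"z":0,"rx":0,"ry":0,"rz":0},{"x":0,"y":0,"z":0,"rx":0,"ry":0,"rz":0},{"x":0,"y":0,"z":0,"rx":0,"ry":0,"rz":0},{"x":0,"y":0,"z":0,"rx":0,"ry":0,"rz":0},{"x":0,"y":0,"z":0,"rx":0,"ry":0,"rz":0},{"x":0,"y":0,"z":0,"rx":0,"ry":0,"rz":0}]' 1; python3 -m handwheel '[{"x":0,"y":0,"z":0,"rx":0,"ry":0,"rz":0},{"x":0,"y":0,"z":0,"rx":0,"ry":0,"rz":0},{"x":0,"y":0,"z":0,"rx":0,"ry":0,"rz":0},{"x":0,"y":0,"z":0,"rx":0,"ry":0,"rz":0},{"x":0,"y":0,"z":0,"rx":0,"ry":0,"rz":0},{"x":0,"y":0,"z":0,"rx":0,"ry":0,"rz":0},{"x":0,"y":0,"z":0,"rx":0,"ry":0,"rz":0},{"x":0,"y":0,"z":0,"rx":0,"ry":0,"rz":0}]' 0.3; python3 - <<'E'
from h import *
st()
E
```

```text
time: 23.55
eef_pos: [571.6, -0.9, 41.6]
tool_rot: [[-0.642, 0.0, 0.767], [-0.767, 0.003, -0.642], [-0.002, -1.0, -0.002]]
wrist_force: [-4.9, 10.6, 7.9]
grip_width: 15.7
time: 24.35
eef_pos: [571.7, -4.1, 40.8]
tool_rot: [[-0.644, -0.0, 0.765], [-0.765, 0.0, -0.644], [0.0, -1.0, -0.0]]
wrist_force: [-1.3, 0.7, 0.5]
grip_width: 30.0
time 24.35
eef_pos [571.68  -4.07  40.76]
wrist_force [-1.34  0.67  0.54]
wrist_torque [-0.01  0.02 -0.01]
grip_width 30.0
[[-0.644 -0.     0.765]
 [-0.765  0.    -0.644]
 [ 0.    -1.    -0.   ]]
```

```bash
python3 -m handwheel '[{"x":0,"y":2,"z":0,"rx":0,"ry":0,"rz":0},{"x":0,"y":1,"z":5,"rx":0,"ry":0,"rz":0},{"x":0,"y":0,"z":15,"rx":0,"ry":0,"rz":0},{"x":0,"y":0,"z":20,"rx":0,"ry":0,"rz":0},{"x":0,"y":0,"z":30,"rx":0,"ry":0,"rz":0},{"x":0,"y":0,"z":30,"rx":0,"ry":0,"rz":0},{"x":0,"y":0,"z":30,"rx":0,"ry":0,"rz":0},{"x":0,"y":0,"z":25,"rx":0,"ry":0,"rz":0}]' 0.3; python3 - <<'E'
from h import *
for i in range(4): d=snap('wrist','w10')
s=st();print(s['qpos'])
e=snap('scene','scene10')
cv2.imwrite('pics/s10z.png',cv2.resize(e['frame'][190:300,270:430],None,fx=5,fy=5,interpolation=cv2.INTER_CUBIC)[:,:,::-1])
E
```

```text
time: 25.15
eef_pos: [572.0, -0.9, 198.2]
tool_rot: [[-0.644, 0.002, 0.765], [-0.765, 0.0, -0.644], [-0.001, -1.0, 0.001]]
wrist_force: [-0.2, -0.4, -0.1]
grip_width: 29.8
time 25.35
eef_pos [571.97  -0.87 196.48]
wrist_force [-0.23  0.46 -0.98]
wrist_torque [0.   0.05 0.01]
grip_width 29.63
[[-0.644  0.002  0.765]
 [-0.765  0.    -0.644]
 [-0.001 -1.     0.001]]
[ -7.51508835  15.5031489    5.46549757  88.34590734  -1.51567201
  76.1355216  -41.97937594]
```

View pics/w10.png

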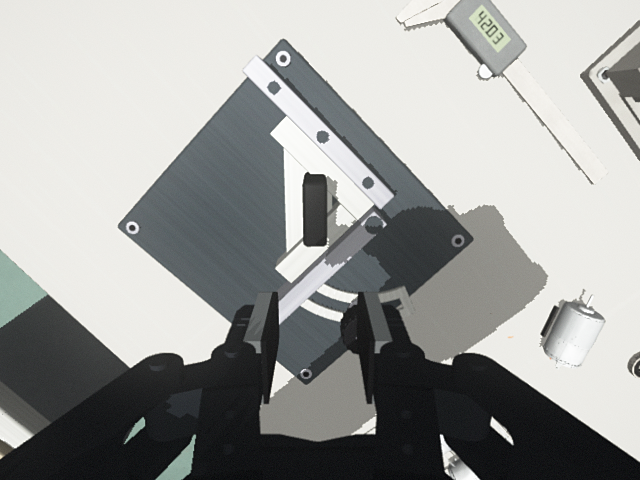

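View pics/s10z.png

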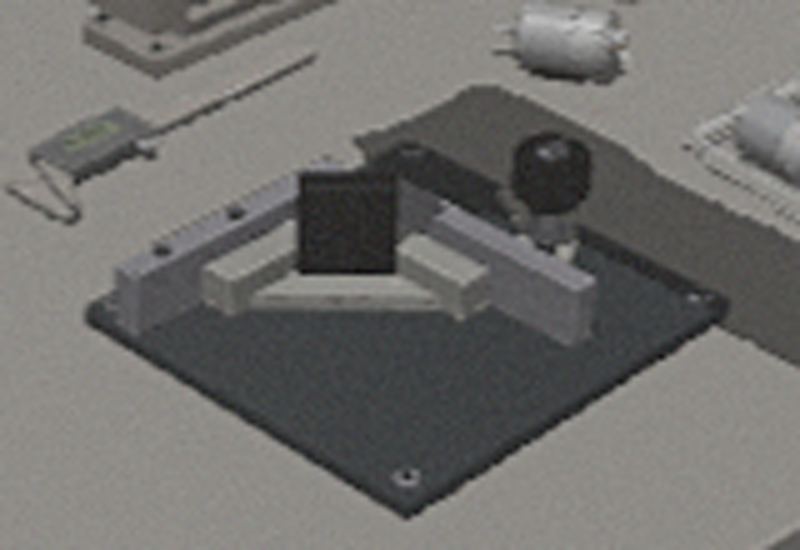

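```bash
python3 - <<'E'
from h import *
d=load('w10')
cv2.imwrite('pics/w10z.png',cv2.resize(d['frame'][40:320,230:420],None,fx=4,fy=2.14,interpolation=cv2.INTER_CUBIC)[:,:,::-1])
E
```

```text
(no output)
```

View pics/w10z.png

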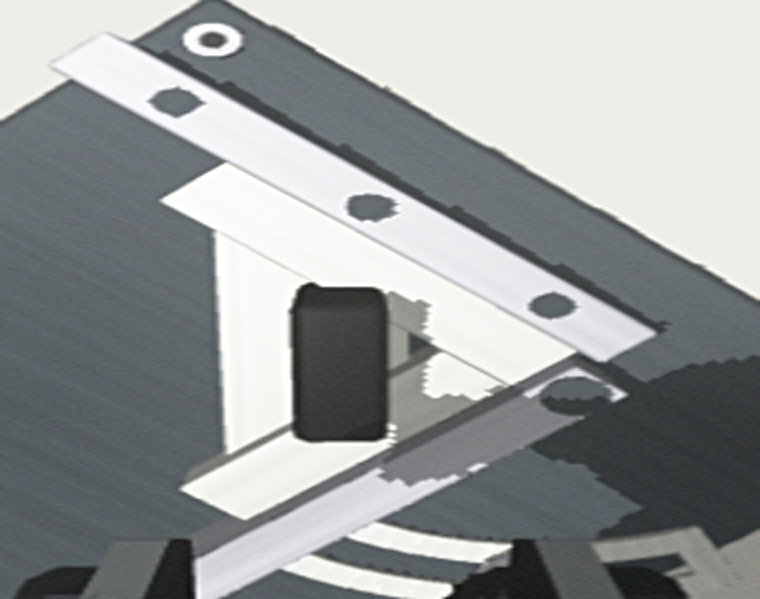

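```bash
python3 - <<'E'
from h import *
d=load('w10')
g=cv2.cvtColor(d['frame'],cv2.COLOR_RGB2GRAY)
cv2.imwrite('pics/w10f.png',cv2.resize(g[190:320,270:390],None,fx=6.6,fy=4.5,interpolation=cv2.INTER_CUBIC))
P=lambda x,y,z:atz(d,230+x/4-.4,40+y/2.14-.3,z)[:2]
a,b=P(50,68,47),P(600,362,47);print('rail',a,b,np.degrees(np.arctan2(*(b-a)[::-1]))+90,np.linalg.norm(b-a))
for A,B,z in [((200,558),(525,390),47),((245,518),(510,385),34)]:
    a,b=P(*A,z),P(*B,z);print(a,b,np.degrees(np.arctan2(*(b-a)[::-1])))
E
```

```text
rail [597.43097973 110.89900094] [610.78789046 -34.12876605] 5.26203894794584 145.64154717555581
[497.39908696 -42.59295159] [592.76625698 -32.9575001 ] 5.769318615128342
[511.70395228 -39.59156567] [590.45009335 -33.02867578] 4.764155785137218
```

View pics/w10f.png

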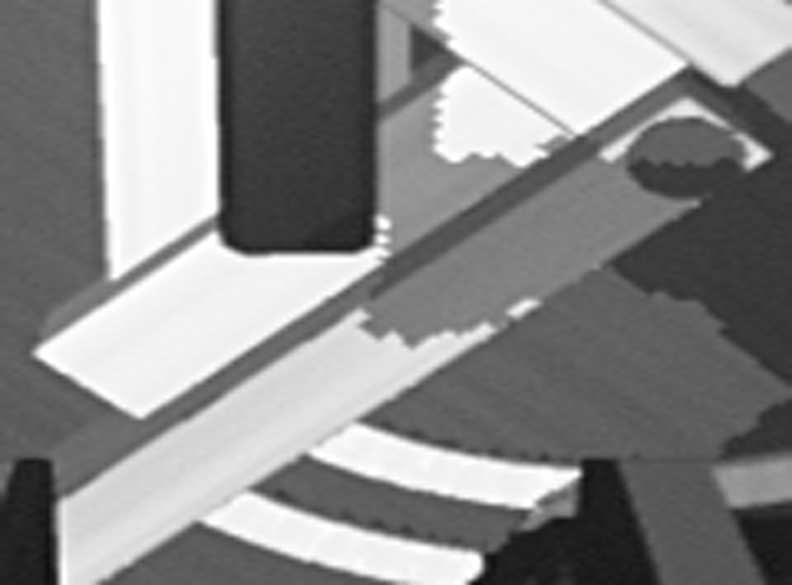

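```bash
python3 - <<'E'
from h import *
d=load('w10')
P=lambda x,y,z:atz(d,270+x/6.6-.4,190+y/4.5-.4,z)[:2]
L=[]
for A,B,z in [((60,497),(600,163),47),((142,418),(688,67),34)]:
    a,b=P(*A,z),P(*B,z);L.append((a,b));print(a,b,np.degrees(np.arctan2(*(b-a)[::-1])))
(a,b),(c,e)=L
n=np.array([-(b-a)[1],(b-a)[0]]);n/=np.linalg.norm(n);print('gap fence->square edge at end, corner',n@(c-a),n@(e-a))
# knob
k=np.array([610.5,-33.6]);th=np.radians(5.1);R=np.array([[np.cos(th),-np.sin(th)],[np.sin(th),np.cos(th)]])
print('knob',k+R@[-80,-68])
E
```

```text
[497.06080321 -41.81565346] [590.55806858 -35.30416494] 3.983853238069807
[511.42453292 -40.2596353 ] [608.96853219 -31.85980886] 4.921781395336411
gap fence->square edge at end, corner 0.5543332517520383 2.156960096305087
knob [ 536.86152695 -108.4423362 ]
```

```bash
python3 -m handwheel '[{"x":-4,"y":-13,"z":0,"rx":0,"ry":0,"rz":0.14},{"x":-4,"y":-13,"z":0,"rx":0,"ry":0,"rz":0.14},{"x":-4,"y":-13,"z":0,"rx":0,"ry":0,"rz":0.14},{"x":-4,"y":-13,"z":0,"rx":0,"ry":0,"rz":0.14},{"x":-4,"y":-13,"z":0,"rx":0,"ry":0,"rz":0.14},{"x":-5,"y":-14,"z":0,"rx":0,"ry":0,"rz":0.14},{"x":-5,"y":-14,"z":0,"rx":0,"ry":0,"rz":0.14},{"x":-5,"y":-14,"z":0,"rx":0,"ry":0,"rz":0.14}]' -0.22; python3 -m handwheel '[{"x":0,"y":0,"z":0,"rx":0,"ry":0,"rz":0.14},{"x":0,"y":0,"z":0,"rx":0,"ry":0,"rz":0.14},{"x":0,"y":0,"z":0,"rx":0,"ry":0,"rz":0.14},{"x":0,"y":0,"z":0,"rx":0,"ry":0,"rz":0.14},{"x":0,"y":0,"z":0,"rx":0,"ry":0,"rz":0.14},{"x":0,"y":0,"z":0,"rx":0,"ry":0,"rz":0.14},{"x":0,"y":0,"z":0,"rx":0,"ry":0,"rz":0.14},{"x":0,"y":0,"z":0,"rx":0,"ry":0,"rz":0.14}]'; python3 - <<'E'
from h import *
for i in range(4): d=snap('wrist','w11')
s=st();print(s['qpos'])
print(proj(d,[536.9,-108.4,65]))
E
```

```text
time: 26.2
eef_pos: [535.6, -108.4, 194.2]
tool_rot: [[0.413, -0.003, 0.911], [-0.911, 0.0, 0.413], [-0.002, -1.0, -0.002]]
wrist_force: [-0.1, -0.4, 0.0]
grip_width: 52.2
time: 27.0
eef_pos: [535.8, -107.8, 194.2]
tool_rot: [[1.0, -0.003, 0.025], [-0.025, 0.0, 1.0], [-0.003, -1.0, 0.0]]
wrist_force: [0.8, 0.7, 0.3]
grip_width: 52.0
time 27.2
eef_pos [ 536.15 -107.98  194.81]
wrist_force [ 0.27 -0.28  0.18]
wrist_torque [ 0.06 -0.08  0.02]
grip_width 51.62
[[ 0.999 -0.002  0.035]
 [-0.035  0.     0.999]
 [-0.002 -1.     0.   ]]
[12.21527995 12.89934029 -4.94402147 91.71484983  1.13470617 75.53832512
 95.10476411]
[316.68869415 212.91637705]
```

View pics/w11.png

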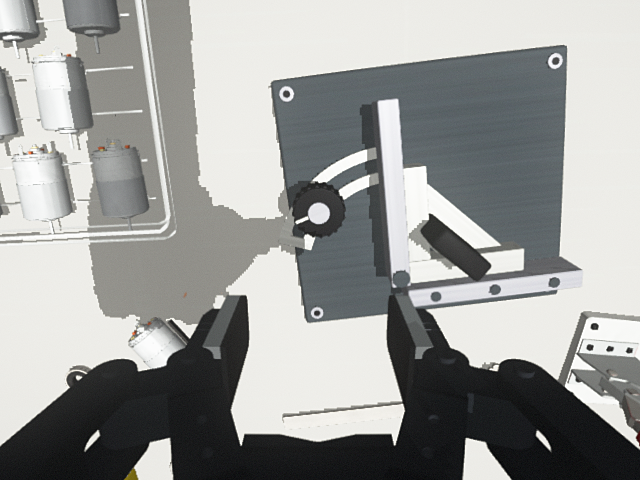

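```bash
python3 - <<'E'
from h import *
d=load('w11')
cv2.imwrite('pics/w11z.png',cv2.resize(d['frame'][90:310,360:600],None,fx=3.3,fy=2.7,interpolation=cv2.INTER_CUBIC)[:,:,::-1])
E
```

```text
(no output)
```

View pics/w11z.png

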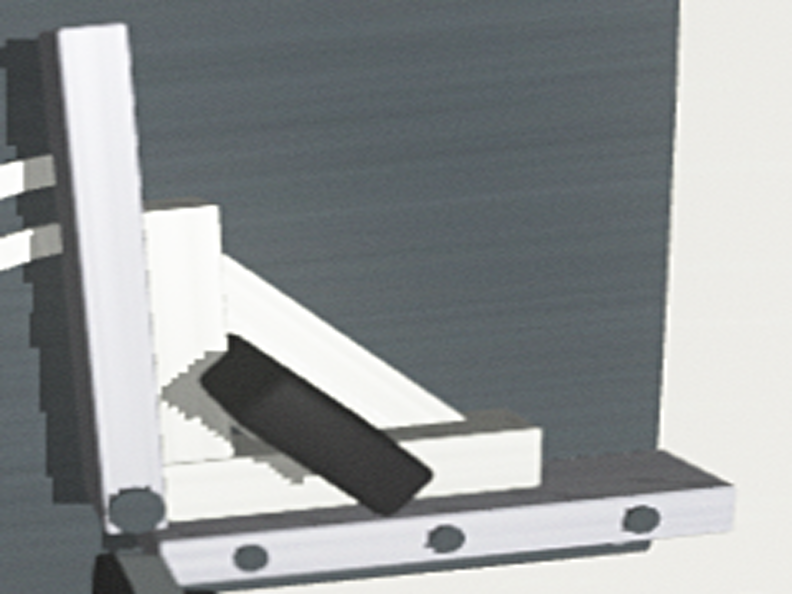

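```bash
python3 - <<'E'
from h import *
d=load('w11')
P=lambda x,y,z:atz(d,360+x/3.3-.4,90+y/2.7-.4,z)[:2]
for n,A,B,z in [('fenceL',(57,30),(105,528),47),('fenceR',(129,24),(166,520),47),('rail in',(160,545),(733,487),47),('rail out',(180,588),(733,530),47),('sq legA inner',(220,206),(222,330),34),('sq railleg end',(543,428),(543,486),34)]:
    a,b=P(*A,z),P(*B,z);print(n,a.round(1),b.round(1),np.degrees(np.arctan2(*(b-a)[::-1])).round(2),np.linalg.norm(b-a))
E
```

```text
fenceL [458.8 -61.8] [605.2 -48.8] 5.09 146.9659144783343
fenceR [457.7 -46. ] [603.1 -33.5] 4.89 145.89929907354022
rail in [611.4 -34.8] [597.8 110.8] 95.36 146.16506758332432
rail out [626.4 -29.1] [612.3 113.1] 95.64 142.94748702893645
sq legA inner [509.3 -20.6] [546.9 -18.6] 3.06 37.59878471758445
sq railleg end [581.3  65.9] [601.   68.2] 6.61 19.79645620228258
```

```bash
cat >> h.py <<'E'
from scipy.ndimage import map_coordinates
def edge(d,A,B,z,w=4,n=150,m=0.06,show=False):
    g=cv2.cvtColor(d['frame'],cv2.COLOR_RGB2GRAY).astype(float)
    A=np.array(A,float);B=np.array(B,float);t=(B-A)/np.linalg.norm(B-A);nn=np.array([-t[1],t[0]])
    o=np.arange(-w,w+.01,.25);pts=[]
    for s in np.linspace(m,1-m,n):
        c=A+s*(B-A);q=c[:,None]+nn[:,None]*o
        v=map_coordinates(g,[q[1],q[0]],order=1);gr=np.abs(np.gradient(cv2.GaussianBlur(v[None],(0,0),2)[0]))
        if gr.max()<1.5: continue
        k=gr>gr.max()*.5; i=gr.argmax(); lo=max(0,i-4);hi=i+5
        oo=(gr[lo:hi]*o[lo:hi]).sum()/gr[lo:hi].sum(); pts.append(atz(d,*(c+nn*oo),z)[:2])
    p=np.array(pts,np.float32)
    vx,vy,x,y=cv2.fitLine(p,cv2.DIST_HUBER,0,.01,.001).ravel()
    r=np.abs((p-[x,y])@[-vy,vx]);
    k=r<0.8; vx,vy,x,y=cv2.fitLine(p[k],cv2.DIST_L2,0,.01,.001).ravel()
    return np.degrees(np.arctan(vy/vx)) if abs(vx)>abs(vy) else -np.degrees(np.arctan(vx/vy)),(x,y),k.sum(),np.median(r)
E
python3 - <<'E'
from h import *
d=load('w11')
Q=lambda x,y:(360+x/3.3-.4,90+y/2.7-.4)
for n,A,B,z in [('fenceR free part',(129,24),(142,200),47),('fenceR all',(129,24),(162,470),47),('fenceL',(57,30),(100,480),47),('rail in',(160,545),(733,487),47),('rail out',(180,588),(733,530),47)]:
    r=edge(d,Q(*A),Q(*B),z);print(n,np.round(r[0],2),np.round(r[1],1),r[2],round(r[3],2))
print('plate L',edge(d,(274,90),(304,315),12)[0],'plate top',edge(d,(280,80),(560,46),12))
d=load('w10');Q=lambda x,y:(230+x/4-.4,40+y/2.14-.3)
print('w10 rail in',edge(d,Q(50,68),Q(600,362),47))
Q=lambda x,y:(270+x/6.6-.4,190+y/4.5-.4)
print('w10 fence in',edge(d,Q(60,497),Q(600,163),47))
E
```

```text
fenceR free part 5.24 [481.1 -44.4] 150 0.07
fenceR all 5.57 [518.3 -40.8] 146 0.13
fenceL 5.19 [521.3 -56.1] 150 0.04
rail in 5.15 [603.7  38.4] 139 0.06
rail out 5.12 [618.1  51.2] 87 0.56
plate L 5.143285 plate top (np.float32(5.158587), (np.float32(429.1505), np.float32(-23.023766)), np.int64(150), np.float32(0.04236387))
w10 rail in (np.float32(4.833661), (np.float32(603.7625), np.float32(40.657455)), np.int64(150), np.float32(0.103249446))
w10 fence in (np.float32(5.1507525), (np.float32(544.7481), np.float32(-38.001163)), np.int64(149), np.float32(0.05505479))
```

```bash
python3 -m handwheel '[{"x":0.4,"y":0.7,"z":-15,"rx":0,"ry":0,"rz":0},{"x":0,"y":0,"z":-25,"rx":0,"ry":0,"rz":0},{"x":0,"y":0,"z":-30,"rx":0,"ry":0,"rz":0},{"x":0,"y":0,"z":-30,"rx":0,"ry":0,"rz":0},{"x":0,"y":0,"z":-25,"rx":0,"ry":0,"rz":0},{"x":0,"y":0,"z":-20,"rx":0,"ry":0,"rz":0},{"x":0,"y":0,"z":-10,"rx":0,"ry":0,"rz":0},{"x":0,"y":0,"z":-4,"rx":0,"ry":0,"rz":0}]' -0.22; python3 - <<'E'
from h import *
for i in range(3): d=snap('wrist','w12')
s=st()
E
```

```text
time: 28.0
eef_pos: [536.3, -107.2, 35.6]
tool_rot: [[0.999, -0.002, 0.033], [-0.033, 0.0, 0.999], [-0.002, -1.0, 0.0]]
wrist_force: [0.3, 0.0, -0.0]
grip_width: 52.1
time 28.15
eef_pos [ 537.59 -107.41   37.47]
wrist_force [ 0.03 -0.67  0.94]
wrist_torque [-0.02 -0.02  0.02]
grip_width 52.09
[[ 1.     0.001  0.032]
 [-0.032 -0.     1.   ]
 [ 0.001 -1.    -0.   ]]
```

View pics/w12.png

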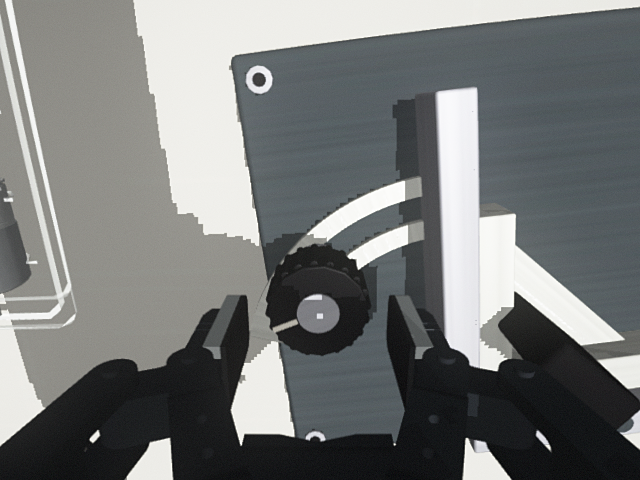

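```bash
python3 -m handwheel '[{"x":0,"y":0,"z":0,"rx":0,"ry":0,"rz":0},{"x":0,"y":0,"z":0,"rx":0,"ry":0,"rz":0},{"x":0,"y":0,"z":0,"rx":0,"ry":0,"rz":0},{"x":0,"y":0,"z":0,"rx":0,"ry":0,"rz":0},{"x":0,"y":0,"z":0,"rx":0,"ry":0,"rz":0},{"x":0,"y":0,"z":0,"rx":0,"ry":0,"rz":0},{"x":0,"y":0,"z":0,"rx":0,"ry":0,"rz":0},{"x":0,"y":0,"z":0,"rx":0,"ry":0,"rz":0}]' 1; python3 - <<'E'
from h import *
s=st()
E
```

```text
time: 28.95
eef_pos: [539.6, -107.5, 39.6]
tool_rot: [[1.0, 0.006, 0.031], [-0.031, -0.001, 1.0], [0.006, -1.0, -0.001]]
wrist_force: [0.3, 0.4, 9.3]
grip_width: -0.4
time 28.95
eef_pos [ 539.59 -107.47   39.57]
wrist_force [0.32 0.42 9.3 ]
wrist_torque [ 0.11 -0.03  0.01]
grip_width -0.35
[[ 1.     0.006  0.031]
 [-0.031 -0.001  1.   ]
 [ 0.006 -1.    -0.001]]
```

```bash
python3 - <<'E'
from h import *
d=snap('wrist','w13');e=snap('side','side13');f=snap('scene','scene13')
a=cv2.resize(e['frame'][180:330,280:420],(400,430),interpolation=cv2.INTER_CUBIC)
b=cv2.resize(f['frame'][160:300,290:430],(400,430),interpolation=cv2.INTER_CUBIC)
cv2.imwrite('pics/c13.png',np.hstack([a,b])[:,:,::-1])
E
```

```text
(no output)
```

View pics/w13.png

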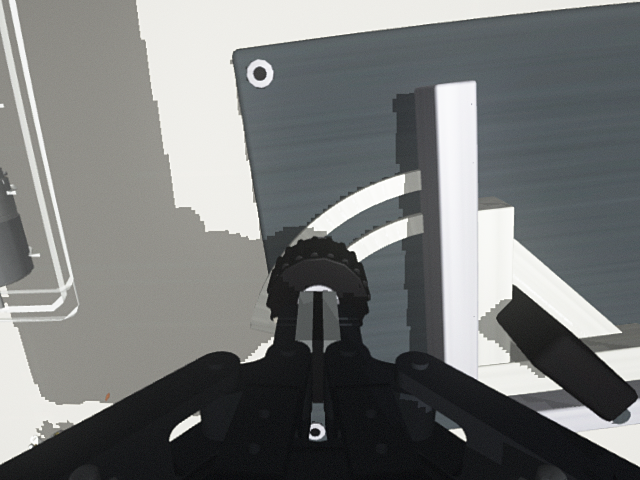

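View pics/c13.png

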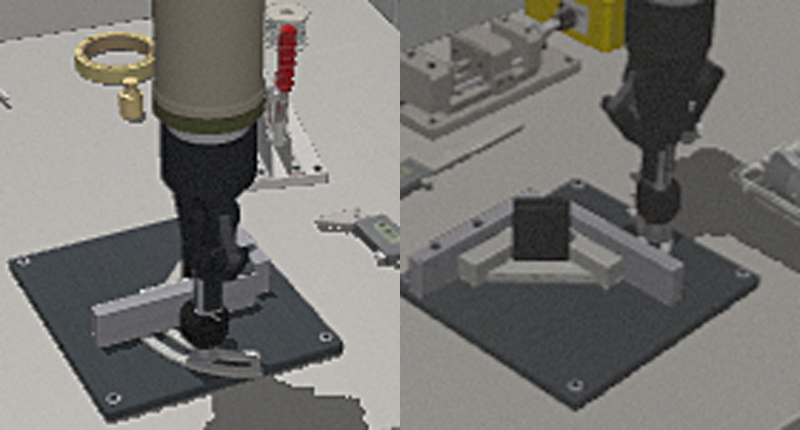

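```bash
python3 - <<'E'
from h import *
s=st()
d=load('w12');print(np.round(d['pose'],3))
print('tcp proj w12',proj(d,[537.6,-107.4,37.5]),'knob top@65',proj(d,[536.6,-107.3,65]))
for z in (30,36,45,65): print(z,atz(d,320,314,z), 'dia px', proj(d,[536.6,-107.3+19,z])-proj(d,[536.6,-107.3-19,z]))
for f in ['wrist0','w11']:
  q=load(f);print(f,q['pose'][:3,3])
e=load('side13');print('side: tcp',proj(e,[539.6,-107.5,39.6]),'knobtop',proj(e,[536.6,-107.3,65]))
e=load('scene13');print('scene: tcp',proj(e,[539.6,-107.5,39.6]),'knobtop',proj(e,[536.6,-107.3,65]))
print(ctrl.observe()['qpos'])
E
```

```text
time 29.1
eef_pos [ 539.65 -107.47   39.6 ]
wrist_force [-0.17  0.69 10.02]
wrist_torque [ 0.16 -0.01  0.02]
grip_width 0.1
[[ 1.     0.006  0.031]
 [-0.031 -0.001  1.   ]
 [ 0.006 -1.    -0.001]]
[[ 3.30000e-02  9.55000e-01  2.96000e-01  4.62696e+02]
 [ 9.99000e-01 -3.10000e-02 -9.00000e-03 -1.05012e+02]
 [ 1.00000e-03  2.96000e-01 -9.55000e-01  2.04696e+02]
 [ 0.00000e+00  0.00000e+00  0.00000e+00  1.00000e+00]]
tcp proj w12 [317.31785377 284.64388521] knob top@65 [317.52386493 312.35890793]
30 [ 556.0136743  -106.73918279   30.        ] dia px [83.41252486 -2.53482713]
36 [ 552.80863057 -106.67986689   36.        ] dia px [86.0114492  -2.60315762]
45 [ 548.00106496 -106.59089304   45.        ] dia px [90.22534595 -2.71241247]
65 [ 537.31758584 -106.39317338   65.        ] dia px [101.22842273  -2.98854362]
wrist0 [625.83971547  75.51025247 372.72404211]
w11 [ 461.89720788 -105.56552711  362.57340914]
side: tcp [352.20785688 295.76336286] knobtop [351.01972536 287.296223  ]
scene: tcp [378.51498063 228.02729342] knobtop [379.9834252  219.97484018]
[ 12.07769526  20.93797252  -5.02033068 102.33621052   2.14828056
  56.49058858  94.44246373]
```

```bash
python3 -m handwheel '[{"x":0,"y":0,"z":10,"rx":0,"ry":0,"rz":0},{"x":0,"y":0,"z":10,"rx":0,"ry":0,"rz":0},{"x":0,"y":0,"z":10,"rx":0,"ry":0,"rz":0},{"x":0,"y":0,"z":0,"rx":0,"ry":0,"rz":0},{"x":0,"y":0,"z":0,"rx":0,"ry":0,"rz":0},{"x":0,"y":0,"z":0,"rx":0,"ry":0,"rz":0},{"x":0,"y":0,"z":0,"rx":0,"ry":0,"rz":0},{"x":0,"y":0,"z":0,"rx":0,"ry":0,"rz":0}]' -0.22; python3 - <<'E'
from h import *
d=snap('wrist','w14'); s=st(); print(s['qpos'])
e=snap('side','side14');f=snap('scene','scene14')
a=cv2.resize(e['frame'][180:330,280:420],(400,430),interpolation=cv2.INTER_CUBIC)
b=cv2.resize(f['frame'][160:300,290:430],(400,430),interpolation=cv2.INTER_CUBIC)
cv2.imwrite('pics/c14.png',np.hstack([a,b])[:,:,::-1])
p=s['eef_pos']
for dz in (0,25):
    q=p+[0,0,dz]; print(dz,'side',(proj(e,q)-[280,180])*[2.857,2.867],'scene',(proj(f,q)-[290,160])*[2.857,3.07],'wrist',proj(d,q))
E
```

```text
time: 29.9
eef_pos: [536.8, -107.3, 66.3]
tool_rot: [[1.0, -0.001, 0.031], [-0.031, 0.0, 1.0], [-0.001, -1.0, 0.0]]
wrist_force: [0.0, -0.3, 0.4]
grip_width: 52.1
time 29.95
eef_pos [ 536.85 -107.32   66.41]
wrist_force [ 0.29 -0.04  0.34]
wrist_torque [ 0.02 -0.04  0.02]
grip_width 52.18
[[ 1.    -0.001  0.031]
 [-0.031  0.     1.   ]
 [-0.001 -1.     0.   ]]
[ 12.14101818  19.09808846  -5.04652402 100.99185885   1.90760668
  60.03323192  94.65641211]
0 side [203.20696469 306.17427094] scene [257.01033573 182.51940959] wrist [317.40261126 283.29013699]
25 side [203.30103061 281.12314197] scene [259.01725233 156.11308243] wrist [317.44620058 309.93736339]
```

View pics/c14.png

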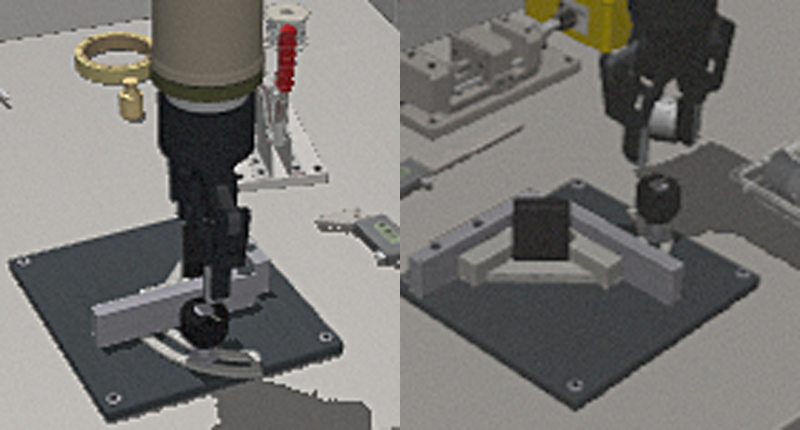

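View pics/w14.png

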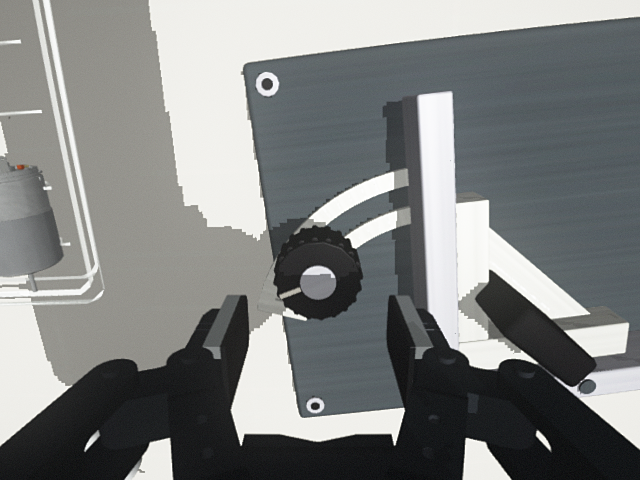

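```bash
python3 -m handwheel '[{"x":0,"y":0,"z":-10,"rx":0,"ry":0,"rz":0},{"x":0,"y":0,"z":-10,"rx":0,"ry":0,"rz":0},{"x":0,"y":0,"z":-10,"rx":0,"ry":0,"rz":0},{"x":0,"y":0,"z":-8,"rx":0,"ry":0,"rz":0},{"x":0,"y":0,"z":-6,"rx":0,"ry":0,"rz":0},{"x":0,"y":0,"z":-4,"rx":0,"ry":0,"rz":0},{"x":0,"y":0,"z":-2,"rx":0,"ry":0,"rz":0},{"x":0,"y":0,"z":0,"rx":0,"ry":0,"rz":0}]' -0.22; python3 - <<'E'
from h import *
d=snap('wrist','w15'); s=st()
e=snap('side','side15');f=snap('scene','scene15')
a=cv2.resize(e['frame'][180:330,280:420],(400,430),interpolation=cv2.INTER_CUBIC)
b=cv2.resize(f['frame'][160:300,290:430],(400,430),interpolation=cv2.INTER_CUBIC)
cv2.imwrite('pics/c15.png',np.hstack([a,b])[:,:,::-1])
E
```

```text
time: 30.85
eef_pos: [537.0, -107.4, 16.6]
tool_rot: [[1.0, -0.0, 0.031], [-0.031, -0.0, 1.0], [-0.0, -1.0, -0.0]]
wrist_force: [-0.0, 0.6, -0.4]
grip_width: 52.1
time 30.9
eef_pos [ 537.23 -107.36   16.91]
wrist_force [ 1.06 -0.03  0.37]
wrist_torque [-0.03 -0.01  0.02]
grip_width 52.26
[[ 1.     0.     0.031]
 [-0.031 -0.     1.   ]
 [ 0.    -1.    -0.   ]]
```

View pics/c15.png

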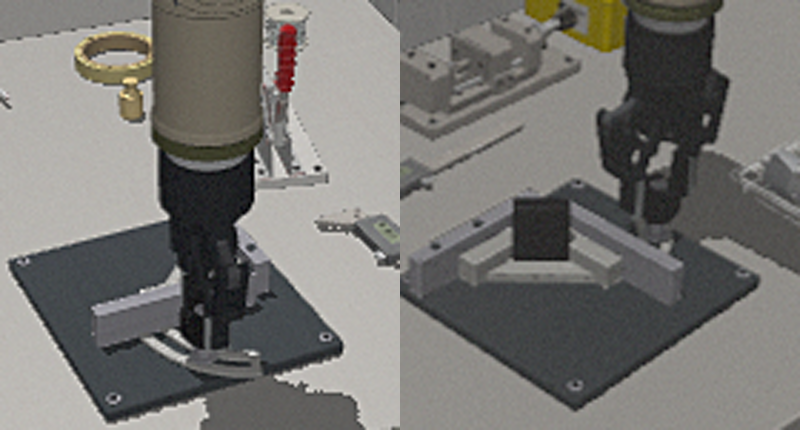

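View pics/w15.png

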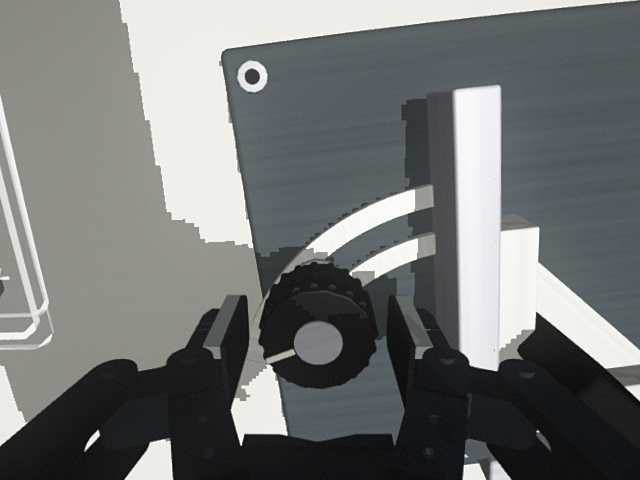

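Now the fingers straddle the knob properly (knob centred at about (318,340), between pads at columns 245 and 392). Close.

```bash
python3 -m handwheel '[{"x":0,"y":0,"z":0,"rx":0,"ry":0,"rz":0},{"x":0,"y":0,"z":0,"rx":0,"ry":0,"rz":0},{"x":0,"y":0,"z":0,"rx":0,"ry":0,"rz":0},{"x":0,"y":0,"z":0,"rx":0,"ry":0,"rz":0},{"x":0,"y":0,"z":0,"rx":0,"ry":0,"rz":0},{"x":0,"y":0,"z":0,"rx":0,"ry":0,"rz":0},{"x":0,"y":0,"z":0,"rx":0,"ry":0,"rz":0},{"x":0,"y":0,"z":0,"rx":0,"ry":0,"rz":0}]' 1; python3 - <<'E'
from h import *
s=st()
E
```

```text
time: 31.8
eef_pos: [537.4, -107.2, 17.5]
tool_rot: [[1.0, 0.001, 0.031], [-0.031, -0.0, 1.0], [0.001, -1.0, -0.0]]
wrist_force: [-3.0, 1.2, 5.4]
grip_width: 36.3
time 31.8
eef_pos [ 537.4  -107.22   17.54]
wrist_force [-3.02  1.16  5.37]
wrist_torque [ 0.16  0.49 -0.02]
grip_width 36.28
[[ 1.     0.001  0.031]
 [-0.031 -0.     1.   ]
 [ 0.001 -1.    -0.   ]]
```

Gripped (36.3 mm). Turn clockwise.

```bash
python3 -m handwheel '[{"x":0,"y":0,"z":0,"rx":0,"ry":0,"rz":-0.08},{"x":0,"y":0,"z":0,"rx":0,"ry":0,"rz":-0.12},{"x":0,"y":0,"z":0,"rx":0,"ry":0,"rz":-0.12},{"x":0,"y":0,"z":0,"rx":0,"ry":0,"rz":-0.12},{"x":0,"y":0,"z":0,"rx":0,"ry":0,"rz":-0.12},{"x":0,"y":0,"z":0,"rx":0,"ry":0,"rz":-0.12},{"x":0,"y":0,"z":0,"rx":0,"ry":0,"rz":-0.08},{"x":0,"y":0,"z":0,"rx":0,"ry":0,"rz":-0.04}]' 1; python3 - <<'E'
from h import *
s=st()
E
```

```text
time: 32.6
eef_pos: [536.9, -108.3, 17.5]
tool_rot: [[0.671, -0.0, 0.741], [-0.741, -0.001, 0.671], [0.001, -1.0, -0.001]]
wrist_force: [-4.0, -2.0, 5.9]
grip_width: 35.7
time 32.6
eef_pos [ 536.9  -108.31   17.54]
wrist_force [-3.97 -2.    5.94]
wrist_torque [-0.46  0.85  0.08]
grip_width 35.67
[[ 0.671 -0.     0.741]
 [-0.741 -0.001  0.671]
 [ 0.001 -1.    -0.001]]
```

```bash
python3 -m handwheel '[{"x":0,"y":0,"z":0,"rx":0,"ry":0,"rz":-0.12},{"x":0,"y":0,"z":0,"rx":0,"ry":0,"rz":-0.12},{"x":0,"y":0,"z":0,"rx":0,"ry":0,"rz":-0.12},{"x":0,"y":0,"z":0,"rx":0,"ry":0,"rz":-0.12},{"x":0,"y":0,"z":0,"rx":0,"ry":0,"rz":-0.12},{"x":0,"y":0,"z":0,"rx":0,"ry":0,"rz":-0.12},{"x":0,"y":0,"z":0,"rx":0,"ry":0,"rz":-0.12},{"x":0,"y":0,"z":0,"rx":0,"ry":0,"rz":-0.06}]' 1; python3 - <<'E'
from h import *
s=st();print(s['qpos'])
E
```

```text
time: 33.4
eef_pos: [535.7, -108.7, 17.5]
tool_rot: [[-0.165, -0.002, 0.986], [-0.986, -0.001, -0.165], [0.001, -1.0, -0.002]]
wrist_force: [-9.3, -3.6, 11.4]
grip_width: 36.0
time 33.4
eef_pos [ 535.69 -108.67   17.5 ]
wrist_force [-9.33 -3.59 11.39]
wrist_torque [-0.52  2.05  0.08]
grip_width 36.01
[[-0.165 -0.002  0.986]
 [-0.986 -0.001 -0.165]
 [ 0.001 -1.    -0.002]]
[ -2.99908986  22.59963853  13.55725317 104.16548965  -6.30857516
  54.08144966   3.77223549]
```

```bash
python3 -m handwheel '[{"x":-1,"y":-0.5,"z":0.5,"rx":0,"ry":0,"rz":-0.12},{"x":-1,"y":-0.3,"z":0.5,"rx":0,"ry":0,"rz":-0.12},{"x":0,"y":0,"z":0,"rx":0,"ry":0,"rz":-0.12},{"x":0,"y":0,"z":0,"rx":0,"ry":0,"rz":-0.12},{"x":0,"y":0,"z":0,"rx":0,"ry":0,"rz":-0.08},{"x":0,"y":0,"z":0,"rx":0,"ry":0,"rz":-0.06},{"x":0,"y":0,"z":0,"rx":0,"ry":0,"rz":-0.04},{"x":0,"y":0,"z":0,"rx":0,"ry":0,"rz":0}]' 1; python3 - <<'E'
from h import *
s=st()
E
```

```text
time: 34.2
eef_pos: [534.7, -108.3, 17.7]
tool_rot: [[-0.732, -0.001, 0.682], [-0.682, -0.0, -0.732], [0.001, -1.0, -0.0]]
wrist_force: [-0.3, -0.6, -0.2]
grip_width: 35.5
time 34.2
eef_pos [ 534.72 -108.27   17.65]
wrist_force [-0.28 -0.6  -0.22]
wrist_torque [-0.2   0.24 -0.05]
grip_width 35.52
[[-0.732 -0.001  0.682]
 [-0.682 -0.    -0.732]
 [ 0.001 -1.    -0.   ]]
```

```bash
python3 -m handwheel '[{"x":0,"y":0,"z":0,"rx":0,"ry":0,"rz":-0.06},{"x":0,"y":0,"z":0,"rx":0,"ry":0,"rz":-0.08},{"x":0,"y":0,"z":0,"rx":0,"ry":0,"rz":-0.08},{"x":0,"y":0,"z":0,"rx":0,"ry":0,"rz":-0.08},{"x":0,"y":0,"z":0,"rx":0,"ry":0,"rz":-0.06},{"x":0,"y":0,"z":0,"rx":0,"ry":0,"rz":-0.04},{"x":0,"y":0,"z":0,"rx":0,"ry":0,"rz":0},{"x":0,"y":0,"z":0,"rx":0,"ry":0,"rz":0}]' 1; python3 - <<'E'
from h import *
s=st();z=s['tool_rot'][:,2];print(np.arctan2(z[1],z[0]),s['qpos'])
E
```

```text
time: 35.0
eef_pos: [534.4, -107.7, 17.6]
tool_rot: [[-0.938, -0.001, 0.346], [-0.346, 0.001, -0.938], [0.001, -1.0, -0.001]]
wrist_force: [-4.8, 1.3, 1.8]
grip_width: 36.0
time 35.0
eef_pos [ 534.42 -107.74   17.61]
wrist_force [-4.82  1.35  1.83]
wrist_torque [ 0.35  0.97 -0.02]
grip_width 36.0
[[-0.938 -0.001  0.346]
 [-0.346  0.001 -0.938]
 [ 0.001 -1.    -0.001]]
-1.2178229662697002 [-12.59244139  23.56350833  25.4396869  104.84340823 -12.2293689
  54.36416859 -51.59940173]
```

```bash
python3 -m handwheel '[{"x":-0.5,"y":0,"z":0,"rx":0,"ry":0,"rz":-0.06},{"x":0,"y":0,"z":0,"rx":0,"ry":0,"rz":-0.08},{"x":0,"y":0,"z":0,"rx":0,"ry":0,"rz":-0.08},{"x":0,"y":0,"z":0,"rx":0,"ry":0,"rz":-0.08},{"x":0,"y":0,"z":0,"rx":0,"ry":0,"rz":-0.06},{"x":0,"y":0,"z":0,"rx":0,"ry":0,"rz":-0.04},{"x":0,"y":0,"z":0,"rx":0,"ry":0,"rz":0},{"x":0,"y":0,"z":0,"rx":0,"ry":0,"rz":0}]' 1; python3 - <<'E'
from h import *
s=st();z=s['tool_rot'][:,2];print(np.arctan2(z[1],z[0]))
E
```

```text
time: 35.8
eef_pos: [534.3, -107.2, 17.6]
tool_rot: [[-0.999, -0.001, -0.046], [0.046, 0.001, -0.999], [0.001, -1.0, -0.001]]
wrist_force: [-3.4, 4.4, 1.1]
grip_width: 36.1
time 35.8
eef_pos [ 534.34 -107.18   17.62]
wrist_force [-3.36  4.36  1.1 ]
wrist_torque [ 0.81  0.76 -0.06]
grip_width 36.15
[[-0.999 -0.001 -0.046]
 [ 0.046  0.001 -0.999]
 [ 0.001 -1.    -0.001]]
-1.6168024419951268
```

```bash
python3 -m handwheel '[{"x":-0.5,"y":0.5,"z":0,"rx":0,"ry":0,"rz":-0.06},{"x":0,"y":0,"z":0,"rx":0,"ry":0,"rz":-0.06},{"x":0,"y":0,"z":0,"rx":0,"ry":0,"rz":-0.06},{"x":0,"y":0,"z":0,"rx":0,"ry":0,"rz":-0.06},{"x":0,"y":0,"z":0,"rx":0,"ry":0,"rz":-0.06},{"x":0,"y":0,"z":0,"rx":0,"ry":0,"rz":0},{"x":0,"y":0,"z":0,"rx":0,"ry":0,"rz":0},{"x":0,"y":0,"z":0,"rx":0,"ry":0,"rz":0}]' 1; python3 - <<'E'
from h import *
s=st();z=s['tool_rot'][:,2];print(np.arctan2(z[1],z[0]))
E
```

```text
time: 36.6
eef_pos: [534.4, -106.8, 17.7]
tool_rot: [[-0.941, 0.0, -0.339], [0.339, 0.001, -0.941], [-0.0, -1.0, -0.001]]
wrist_force: [0.4, 5.2, -3.8]
grip_width: 35.8
time 36.6
eef_pos [ 534.4  -106.78   17.68]
wrist_force [ 0.42  5.22 -3.81]
wrist_torque [ 1.18 -0.07  0.04]
grip_width 35.82
[[-0.941  0.    -0.339]
 [ 0.339  0.001 -0.941]
 [-0.    -1.    -0.001]]
-1.9168276789368517
```

```bash
python3 -m handwheel '[{"x":0,"y":0.8,"z":0,"rx":0,"ry":0,"rz":-0.06},{"x":0,"y":0,"z":0,"rx":0,"ry":0,"rz":-0.06},{"x":0,"y":0,"z":0,"rx":0,"ry":0,"rz":-0.06},{"x":0,"y":0,"z":0,"rx":0,"ry":0,"rz":-0.06},{"x":0,"y":0,"z":0,"rx":0,"ry":0,"rz":-0.06},{"x":0,"y":0,"z":0,"rx":0,"ry":0,"rz":0},{"x":0,"y":0,"z":0,"rx":0,"ry":0,"rz":0},{"x":0,"y":0,"z":0,"rx":0,"ry":0,"rz":0}]' 1; python3 - <<'E'
from h import *
s=st();z=s['tool_rot'][:,2];print(np.arctan2(z[1],z[0]))
E
```

```text
time: 37.4
eef_pos: [534.6, -106.4, 17.7]
tool_rot: [[-0.799, 0.001, -0.602], [0.602, -0.0, -0.799], [-0.001, -1.0, -0.0]]
wrist_force: [3.0, 4.8, -6.0]
grip_width: 36.0
time 37.4
eef_pos [ 534.57 -106.36   17.71]
wrist_force [ 3.01  4.84 -6.05]
wrist_torque [ 0.81 -0.76  1.63]
grip_width 36.04
[[-0.799  0.001 -0.602]
 [ 0.602 -0.    -0.799]
 [-0.001 -1.    -0.   ]]
-2.216281929332414
```

```bash
python3 -m handwheel '[{"x":0.5,"y":0.5,"z":0,"rx":0,"ry":0,"rz":-0.03},{"x":0,"y":0,"z":0,"rx":0,"ry":0,"rz":-0.03},{"x":0,"y":0,"z":0,"rx":0,"ry":0,"rz":0},{"x":0,"y":0,"z":0,"rx":0,"ry":0,"rz":0},{"x":0,"y":0,"z":0,"rx":0,"ry":0,"rz":0},{"x":0,"y":0,"z":0,"rx":0,"ry":0,"rz":0},{"x":0,"y":0,"z":0,"rx":0,"ry":0,"rz":0},{"x":0,"y":0,"z":0,"rx":0,"ry":0,"rz":0}]' 1; python3 - <<'E'
from h import *
s=st();z=s['tool_rot'][:,2];print(np.arctan2(z[1],z[0]))
E
```

```text
time: 38.2
eef_pos: [533.4, -105.2, 17.6]
tool_rot: [[-0.759, -0.002, -0.651], [0.651, 0.002, -0.759], [0.003, -1.0, -0.0]]
wrist_force: [-3.5, 7.2, 0.6]
grip_width: 36.0
time 38.2
eef_pos [ 533.37 -105.23   17.62]
wrist_force [-3.48  7.16  0.61]
wrist_torque [1.55 0.82 1.  ]
grip_width 35.97
[[-0.759 -0.002 -0.651]
 [ 0.651  0.002 -0.759]
 [ 0.003 -1.    -0.   ]]
-2.279705227047904
```

```bash
python3 -m handwheel '[{"x":0,"y":0,"z":0,"rx":0,"ry":0,"rz":0},{"x":0,"y":0,"z":0,"rx":0,"ry":0,"rz":0},{"x":0,"y":0,"z":0,"rx":0,"ry":0,"rz":0},{"x":0,"y":0,"z":0,"rx":0,"ry":0,"rz":0},{"x":0,"y":0,"z":0,"rx":0,"ry":0,"rz":0},{"x":0,"y":0,"z":0,"rx":0,"ry":0,"rz":0},{"x":0,"y":0,"z":0,"rx":0,"ry":0,"rz":0},{"x":0,"y":0,"z":0,"rx":0,"ry":0,"rz":0}]' -0.22;python3 -m handwheel '[{"x":0,"y":0,"z":5,"rx":0,"ry":0,"rz":0},{"x":0,"y":0,"z":15,"rx":0,"ry":0,"rz":0},{"x":0,"y":0,"z":20,"rx":0,"ry":0,"rz":0},{"x":0,"y":0,"z":30,"rx":0,"ry":0,"rz":0},{"x":0,"y":0,"z":35,"rx":0,"ry":0,"rz":0},{"x":0,"y":0,"z":35,"rx":0,"ry":0,"rz":0},{"x":0,"y":0,"z":30,"rx":0,"ry":0,"rz":0},{"x":0,"y":0,"z":10,"rx":0,"ry":0,"rz":0}]'; python3 - <<'E'
from h import *
for i in range(4): d=snap('wrist','w16')
s=st();print(s['qpos'])
E
```

```text
time: 39.0
eef_pos: [534.6, -106.4, 17.8]
tool_rot: [[-0.759, 0.0, -0.651], [0.651, -0.0, -0.759], [-0.0, -1.0, -0.0]]
wrist_force: [0.2, 0.7, 0.4]
grip_width: 52.1
time: 39.8
eef_pos: [536.1, -107.2, 202.5]
tool_rot: [[-0.758, 0.006, -0.652], [0.652, -0.0, -0.758], [-0.005, -1.0, -0.004]]
wrist_force: [-0.5, 0.7, -0.2]
grip_width: 52.4
time 40.0
eef_pos [ 534.11 -106.17  197.16]
wrist_force [ 0.3  -0.13 -0.63]
wrist_torque [ 0.01 -0.06  0.02]
grip_width 52.2
[[-0.759 -0.001 -0.651]
 [ 0.651  0.    -0.759]
 [ 0.001 -1.     0.   ]]
[ -27.75147841   14.61288009   43.14372298   93.62933247  -10.25484447
   75.86509648 -113.63663034]
```

View pics/w16.png

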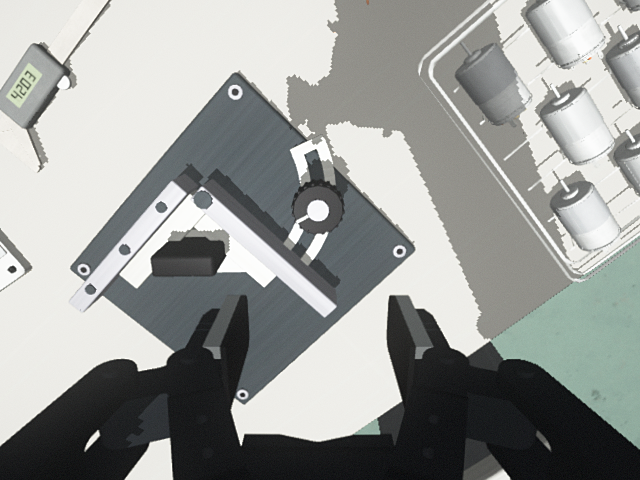

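```bash
python3 - <<'E'
from h import *
d=load('w16')
a=cv2.resize(load('w11')['frame'][175:250,280:360],(400,375),interpolation=cv2.INTER_CUBIC)
b=cv2.resize(d['frame'][172:247,278:358],(400,375),interpolation=cv2.INTER_CUBIC)
c=cv2.resize(d['frame'][160:330,60:345],(800,477),interpolation=cv2.INTER_CUBIC)
cv2.imwrite('pics/k16.png',np.hstack([a,b])[:,:,::-1]);cv2.imwrite('pics/f16.png',c[:,:,::-1])
E
```

```text
(no output)
```

View pics/k16.png

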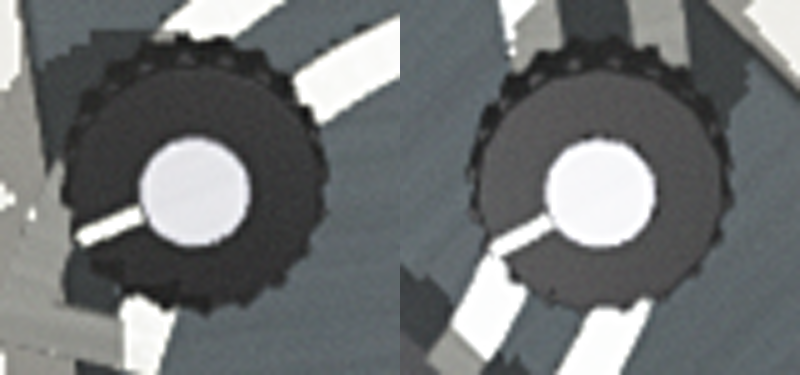

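View pics/f16.png

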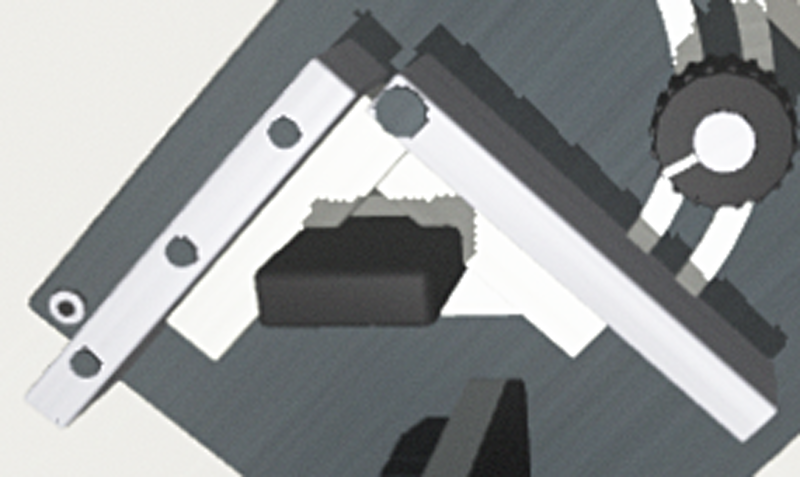

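```bash
python3 - <<'E'
from h import *
d=load('w16')
Q=lambda x,y:(60+x/2.807-.4,160+y/2.806-.4)
for n,A,B,z in [('fence in free',(612,318),(742,440),47),('fence in',(430,165),(742,440),47),('fence out',(440,100),(776,408),47),('rail in',(90,405),(362,97),47),('rail out',(28,395),(316,58),47)]:
    r=edge(d,Q(*A),Q(*B),z);print(n,np.round(r[0],2),np.round(r[1],1),r[2],round(r[3],2))
x,r=fitpose(d,[(-20,100,34),(-100,20,34),(0,100,34)],[Q(216,360),Q(573,357),Q(170,322)],[610,-33,.09]);print(x,np.degrees(x[2]),r.round(1))
for n in ['scene','side']: snap(n,n+'16')
E
```

```text
fence in free 5.22 [486.7 -44. ] 150 0.04
fence in 5.35 [521.  -40.8] 146 0.07
fence out 5.21 [529.2 -55.4] 150 0.03
rail in 5.17 [604.8  14. ] 110 0.08
rail out 5.0 [620.2  33.4] 130 0.08
[ 6.10355016e+02 -3.25609200e+01  9.37468720e-02] 5.371300107622494 [[ 0.5  0.6]
 [ 0.9  0. ]
 [-1.4 -0.5]]
```

View pics/scene16.png

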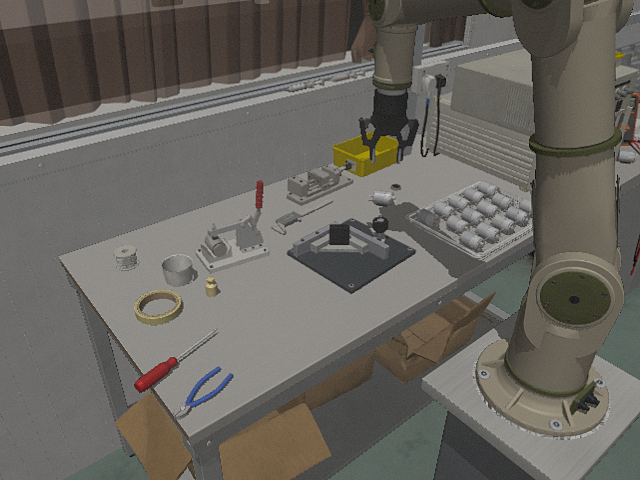

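```bash
python3 -c "
from bench import ctrl
print(ctrl.sign_off())"
```

```text
the job is handed in; nothing more can be done
None
```

The square is seated in the jig's corner, the fence is at right angles to the rail, and the clamp knob was turned clockwise to its stop. I handed the job in at about 40 s, with the gripper open and clear of everything.

**Square:** I set it flat on the plate and slid it along the rail, pushing the fence out with it. I then pressed it home until the forces on both legs rose (about 15 N and 19 N), with no further movement.

**Last checks:**
- **Fence angle:** the fence edges lie at 5.2–5.35° in the world frame and the square to the rail is 5.0–5.2°. The fence is therefore true to within about 0.1–0.3°.
- **Square position:** its fitted corner is within about 1 mm of the jig's corner, which is about as fine as the cameras can show. I inferred that the legs are flush from the forces when pressing, since any gap would be too small to see.
- **Knob:** the moment rose from about 0.06 to 1.6 N m and the pads then slipped, which I took as the end stop. By its pointer the knob turned about 3.7 rad, implying a start near 1.3, which is within the stated 1.2–2.6.
- **Other items:** they look unmoved in the last overview picture.

**What disagreed:**
- **Fingertip height:** the fingertips stood roughly 20–25 mm higher than the reported tool position. The square was therefore held only near the top of its block, and my first try at the knob closed on top of it (about 10 N). I lifted, went lower and gripped it properly.
- **Off-centre grip:** turning the knob gave up to about 15 N of sideways and upward force, which I corrected by shifting the tool slightly.

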